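# Pack the last gap of a tray frame

### The job

The painting is being fixed in its tray frame: three sides are packed already, and the 30 mm gap on the side towards the robot is still open. Take from the leaning rack the two packers that together fill this gap snugly, and stand them fully down in it, face to face at the middle of the painting's edge, without forcing or dropping them. Leave the other two packers in the rack and everything else on the table as it is.

Things in the scene. Friction and masses are not known exactly. Their poses are not given: they have to be found in the camera images.
- tray: fixed tray (floater) frame of dark wood, 234 (x) x 284 (y) x 50 mm high, lying flat. Origin: centre of its underside; x across, z up. Plywood floor 6 mm thick, walls 12 mm thick, rim 50 mm above the table. In its middle, fixed, an abstract red and grey panel painting 150 (x) x 200 (y) mm whose face is 44 mm above the table. All round it is a gap 30 mm wide, already packed on the +x, +y and -y sides with pale wood blocks; the gap on the -x side (towards the robot) is empty
- gap (a point): the middle of the empty gap, on the tray's floor (6 mm above the table), with the tray's axes: x points across the gap, from the frame's wall (x = -15 mm) to the painting's edge (x = +15 mm); y runs along the gap, z is up. Gap: 30 mm wide, 260 mm long (painting's edge 200 mm), 44 mm deep below the rim, 38 mm below the painting's face
- rack: fixed white rack, 252 x 84 mm, four slots in a row along its x at -72, -24, 24, 72 mm; origin under the row's middle, on the table. Each packer stands on end, leaning 30 degrees from vertical with its top to the rack's -x (towards the robot), against a divider 60 mm wide that covers its lower 75 mm; the upper 45 mm is free on all sides. Pull it out along its length. Rails 44 mm, dividers about 90 mm high
- green_packer (a point): green plastic packer 8 mm thick, a flat plate 120 mm long x 50 mm wide with edges rounded 3 mm, about 45 g (the others up to about 140 g). The point is its centre; z along its length (up and leaning in the rack), y across its 50 mm width, x through its thickness
- yellow_packer (a point): yellow plastic packer 12 mm thick, otherwise as the green one
- blue_packer (a point): blue plastic packer 16 mm thick, otherwise as the green one
- red_packer (a point): red plastic packer 24 mm thick, otherwise as the green one
- ink_mid (a point): bystander: black bottle of ink, 56 mm across and 135 mm tall, standing; the point is half-way up
- jar_mid (a point): bystander: white jar 72 mm across and 80 mm tall, standing; the point is half-way up
- tape_mid (a point): bystander: roll of masking tape 100 mm across and 25 mm tall, lying flat; the point is its centre
- driver_grip (a point): bystander: screwdriver 200 mm long, lying; the point is on its handle
- offcut_mid (a point): bystander: spare pale wood block 110 x 30 x 34 mm, lying; the point is its centre
There are look-alikes about, which are no part of the job. Of the things that look like the part that bears blue_packer, the larger one is meant. Leave any grey look-alike of the part that bears yellow_packer alone.

How it is judged:
At the end, for the whole second after the job is handed in: Yellow (12 mm) and blue (16 mm) packers stand on end on the floor of the open gap (within 4 mm), upright within 0.12 rad, square within 0.15 rad, face to face (centres within 24 mm), within 25 mm of the middle of the painting's edge; green and red still in the rack (within 25 mm) (z of yellow_packer in the frame of gap between 0.056 and 0.063 m and z of blue_packer in the frame of gap between 0.056 and 0.063 m and x of yellow_packer in the frame of gap between -0.013 and 0.013 m and x of blue_packer in the frame of gap between -0.013 and 0.013 m and y of yellow_packer in the frame of gap between -0.025 and 0.025 m and y of blue_packer in the frame of gap between -0.025 and 0.025 m and distance between yellow_packer and blue_packer below 0.024 m and angle between the z axis of each of yellow_packer, blue_packer and the z axis of gap, either way round below 0.12 rad and angle between the x axis of each of yellow_packer, blue_packer and the x axis of gap, either way round below 0.15 rad and distance of each of green_packer, red_packer from where it was at the start of the episode below 0.025 m); the robot touches nothing.
It fails at once if the frame or the painting is forced or struck (over 40 N) (contact force between tray and anything else above 40 N).
It fails at once if the ink, jar, tape, screwdriver or offcut is moved by more than 30 mm (distance of any of ink_mid, jar_mid, tape_mid, driver_grip, offcut_mid from where it was at the start of the episode above 0.03 m).
It also fails if it takes over 69 s, if anything falls off the work surface, if the arm or the gripper's body presses on something with over 40 N, if the wrist force passes 120 N, or if a joint passes its speed limit or range.

### The arm

A 7-joint arm with a two-finger parallel gripper is mounted at the origin on the work surface. World frame = base frame: x ahead of the robot, y to its left, z up, the work surface at z = 0. Lengths are in m, angles in rad, forces in N, time in s.
With the tool pointing down it reaches from about 0.35 to 0.9 m from the base axis. Payload 8.1 kg.
Tool frame: the origin (TCP) lies midway between the tips of the shut fingers; the grasp point (between the pads) lies 19 mm behind it; z points along the fingers, y is the direction in which the jaws open and shut (so a half turn about z gives the same grasp; the last joint's range is limited). The gripper opens to 92 mm and grips with 3 to 60 N. Pads are 19 mm wide; open, the fingers measure 130 mm over their backs; the gripper's body (75 mm by 190 mm) begins 47 mm behind the grasp point.
Start: joints at [1.182, 0.434, 0.025, 1.573, -0.012, 1.134, -0.075], TCP at [0.176, -0.6, 0.227] pointing down, gripper open.
Joint ranges: [-2.62, 2.62], [-0.44, 2.09], [-1.27, 1.32], [0.08, 2.57], [-1.32, 4.46], [0.12, 2], [-2.74, 2.74]. Speed limits (rad/s): [2.22, 2.22, 3.01, 3.01, 3.14, 3.14, 3.14].

### API

Orientations are given as a rotation vector (axis times angle).
In Python, from cell import arm gives the robot as it stands. The module is installed in compiled form; this text tells all that it offers.
- The arm moves only by the tool jog_arm, never from a script. Its argument "increments" is a list of rows, each an object with "slide": the shift along the tool's x, y, z in mm, a list of three; "roll": the turn about the tool's z in rad; "gripper": the opening, from 0 (shut) to 1 (fully open). In form: [{"slide": [x, y, z], "roll": roll, "gripper": gripper}, ...]. A call has exactly 10 rows; each row is the pose to reach, as a shift and turn from the pose commanded when the call began, along the tool's axes at that moment; what a row does not reach only later rows make up. A row lasts 1/12 s, in which the tool goes at most 41.7 mm and 7.16 degrees, less where a joint would pass 70% of its speed; a pose out of reach is approached as far as the arm can. A call with a gripper value outside its range is refused whole. The fingers move at their own pace and stop on an object; "newtons" is the grip in N (left out, the last holds). Time passes only in rows, so rows that repeat a pose let the fingers close, or fill a call up. It gives the time, the measured TCP pose, the force and the opening at its end, in the units of the state.
- arm.observe(): the state, without advancing time (a new reading comes with each control period).
- arm.get_image(name): name is "scene" or "top" or "wrist"; returns a dict with "frame" (400x640x3 uint8, blue, green, red), "depth" (400x640 float32, m along the optical axis (not along the pixel's ray), 0 where there is no reading), "intrinsics" (3x3 intrinsics, pixels), "dist_coeffs" ([k1, k2, p1, p2, k3] as OpenCV has them; the pictures are not rectified), "R" (3x3) and "t" (3): a world point X has camera coordinates R X + t; the wrist camera has in their place "hand_eye" (4x4, takes a point from camera to tool coordinates, whose origin is the TCP and whose axes are the flange's). Camera axes: x right, y down, z forward; pixel columns grow to the right and rows downward; lengths in m; the calibration is good to about 2 mm. A picture is of the moment at which its call begins: read the wrist's pose just before it.
- arm.sign_off(): hands the job in, once; it reports no verdict.
The state is a dict: "clock": time; "joints": joint angles; "dq": joint speeds; "joint_efforts": joint torques, N m; "position": TCP position; "ee_rot": TCP orientation; "force": force on the tool from outside, world axes, zero at the start; "ft_torque": the same for the moment, N m; "width": opening from 0.0 (shut) to 1.0 (fully open).
Only numpy, scipy, OpenCV 4.12 (cv2) and the standard library are available. Lean on these libraries where they do the work, as an engineer would, in place of code of your own. Each camera call takes 0.05 s, during which the arm holds its last target.

## Working session

There is one attempt and no reset: what is moved stays moved. The work goes in short steps, Python scripts to look and compute and a tool call to move; the robot and the scene stay as the last step left them, time stands still between calls to the robot, and variables do not carry over. Pictures are saved under pics/ and viewed, and the job is handed in when it is done.

Besides the shell and the picture viewer there is one more tool, called after "Emit:" by a JSON object that holds its "op" and its "data". jog_arm: Moves the arm, as the interface text tells. Its arguments: {"type":"object","properties":{"increments":{"type":"array"},"newtons":{"type":"number"}},"required":["increments"]}

```bash
mkdir -p pics; python3 - <<'E'
from cell import arm
import cv2,numpy as np
s=arm.observe();print(s)
for n in ["scene","top","wrist"]:
    d=arm.get_image(n);cv2.imwrite(f"pics/{n}0.png",d["frame"])
    np.savez(f"pics/{n}0.npz",**d)
    for k in d:
        if k not in("frame","depth"):print(n,k,np.round(d[k],4).tolist())
E
```

```text
{'clock': 0.0, 'joints': array([ 1.18240377,  0.43523603,  0.02495706,  1.57408385, -0.0116019 ,
        1.13398299, -0.07511062]), 'dq': array([ 0.00015111,  0.00043947,  0.00033617,  0.0004281 ,  0.0017855 ,
       -0.00034576,  0.00292864]), 'joint_efforts': array([-7.44410409e-04, -6.67840433e+01,  9.85070877e-01, -3.14448202e+01,
       -6.03642873e-02,  4.29765740e-02,  1.63217715e-04]), 'position': array([ 0.17601268, -0.59918132,  0.22594179]), 'ee_rot': array([-3.10807842e+00, -4.47074954e-01,  5.57194726e-04]), 'force': array([ 0.31745138, -0.22503104, -0.90257014]), 'ft_torque': array([ 0.00209955, -0.01635085,  0.01393835]), 'width': 1.0024745172046265}
scene intrinsics [[367.5532, 0.0, 320.7408], [0.0, 367.5532, 205.9045], [0.0, 0.0, 1.0]]
scene dist_coeffs [-0.0371, 0.0, 0.0, 0.0, 0.0]
scene R [[0.2269, 0.9738, -0.017], [0.7305, -0.1816, -0.6584], [-0.6442, 0.137, -0.7525]]
scene t [-0.138, -0.3472, 1.7491]
top intrinsics [[492.5805, 0.0, 319.9755], [0.0, 492.5805, 205.4042], [0.0, 0.0, 1.0]]
top dist_coeffs [-0.0757, 0.0, 0.0, 0.0, 0.0]
top R [[0.0291, -0.9996, 0.0002], [-0.9957, -0.029, -0.0876], [0.0876, 0.0023, -0.9962]]
top t [-0.0077, 0.5556, 1.4004]
wrist intrinsics [[337.8441, 0.0, 315.8635], [0.0, 337.8441, 203.5027], [0.0, 0.0, 1.0]]
wrist dist_coeffs [-0.0264, 0.0, 0.0, 0.0, 0.0]
wrist hand_eye [[-0.0017, -0.9646, -0.2635, 0.0714], [1.0, -0.0016, -0.0007, 0.0012], [0.0002, -0.2635, 0.9646, -0.159], [0.0, 0.0, 0.0, 1.0]]
```

View pics/scene0.png

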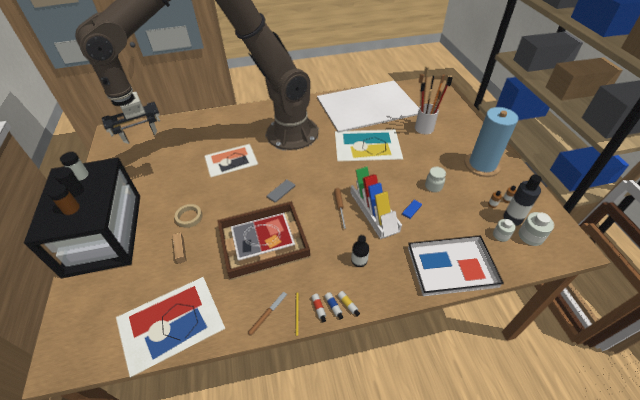

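View pics/top0.png

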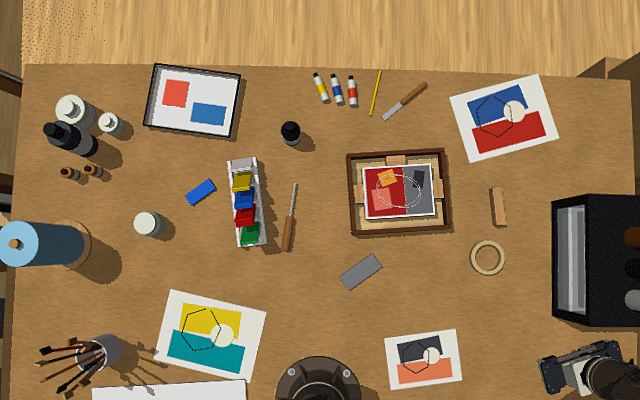

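```bash
cat > h.py <<'E'
import numpy as np,cv2
from scipy.spatial.transform import Rotation as Ro
def ray(d,uv,pose=None):
    """origin, directions (z=1 in cam) in world"""
    uv=np.array(uv,float).reshape(-1,1,2)
    n=cv2.undistortPoints(uv,d["intrinsics"],d["dist_coeffs"]).reshape(-1,2)
    c=np.c_[n,np.ones(len(n))]
    if "R" in d: R=d["R"].T;o=-R@d["t"]
    else:
        p,r=pose;T=Ro.from_rotvec(r).as_matrix();H=d["hand_eye"]
        R=T@H[:3,:3];o=T@H[:3,3]+p
    return o,c@R.T
def plane(d,uv,z,pose=None):
    o,v=ray(d,uv,pose);return o+v*((z-o[2])/v[:,2])[:,None]
def dep(d,uv,pose=None):
    o,v=ray(d,uv,pose);z=np.array([np.median(d["depth"][int(b)-1:int(b)+2,int(a)-1:int(a)+2]) for a,b in uv])
    return o+v*z[:,None]
def proj(d,X,pose=None):
    X=np.atleast_2d(X)
    if "R" in d: R=d["R"];t=np.array(d["t"])
    else:
        p,r=pose;T=Ro.from_rotvec(r).as_matrix();H=d["hand_eye"]
        R=(T@H[:3,:3]).T;t=-R@(T@H[:3,3]+p)
    return cv2.projectPoints(X.astype(float),cv2.Rodrigues(R)[0],t,d["intrinsics"],d["dist_coeffs"])[0].reshape(-1,2)
def load(n):
    return dict(np.load(f"pics/{n}.npz"))
def snap(cam,n):
    from cell import arm
    s=arm.observe();d=arm.get_image(cam);cv2.imwrite(f"pics/{n}.png",d["frame"])
    np.savez(f"pics/{n}.npz",pos=s["position"],rot=s["ee_rot"],**d);return s,d
E
python3 - <<'E'
from h import *
d=load("top0")
f=d["frame"]
cv2.imwrite("pics/c1.png",cv2.resize(f[140:260,170:320],None,fx=5,fy=5,interpolation=2))
cv2.imwrite("pics/c2.png",cv2.resize(f[140:300,330:460],None,fx=3.7,fy=3.7,interpolation=2))
for n,p in dict(rackT=(242,160),yel=(241,181),blue=(242,199),red=(245,216),green=(250,236),looseblue=(201,192),grey=(361,271),ink=(291,130),driver=(288,230),tray_tl=(349,155),tr=(443,150),bl=(356,235),br=(451,230)).items():
    print(n,np.round(dep(d,[p])[0],3))
E
```

```text
rackT [0.682 0.24  0.026]
yel [0.611 0.229 0.093]
blue [0.56  0.222 0.107]
red [0.512 0.209 0.125]
green [0.46  0.196 0.103]
looseblue [0.586 0.359 0.012]
grey [ 0.37  -0.116  0.012]
ink [0.75  0.093 0.131]
driver [0.482 0.098 0.026]
tray_tl [ 0.7   -0.07   0.052]
tr [ 0.724 -0.341  0.052]
bl [ 0.474 -0.099  0.002]
br [ 0.496 -0.379 -0.   ]
```

View pics/c1.png

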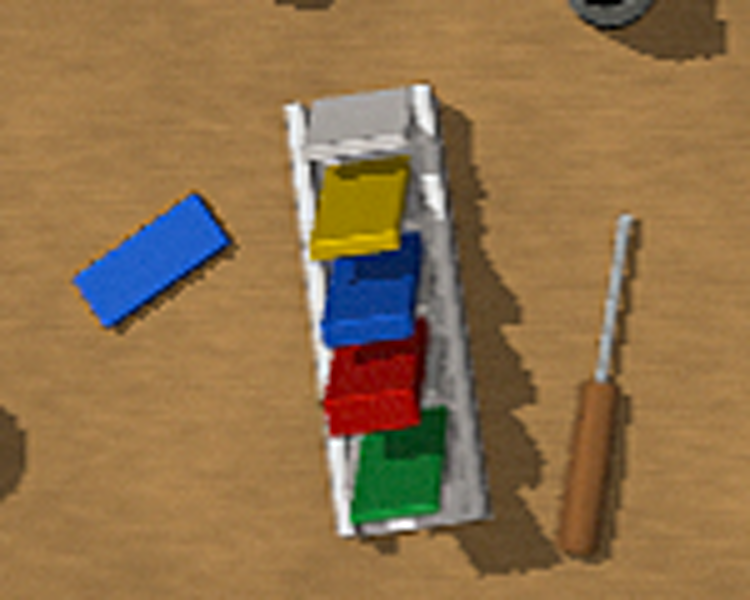

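View pics/c2.png

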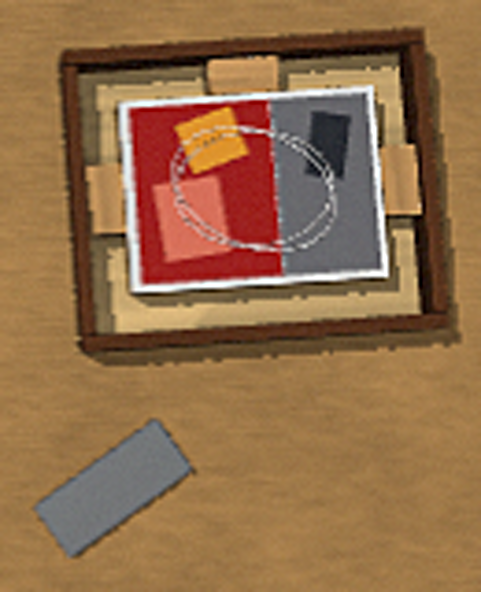

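```bash
cat >> h.py <<'E'
def cmd(target,yaw=None,s=None):
    """slide (mm) and roll from measured pose; yaw: world angle of the tool's x axis"""
    if s is None:
        from cell import arm; s=arm.observe()
    R=Ro.from_rotvec(s["ee_rot"]).as_matrix()
    cy=np.arctan2(R[1,0],R[0,0])
    print("pos",np.round(s["position"],4),"yaw",round(cy,4),"toolz",np.round(R[:,2],3),"t",round(s["clock"],2),"F",np.round(s["force"],1),"w",round(s["width"],3))
    if target is not None: print("slide",np.round(R.T@(np.array(target)-s["position"])*1000,1))
    if yaw is not None: print("roll",round(-(yaw-cy),3))
E
python3 - <<'E'
from h import *
cmd([0.53,-0.2,0.36],0.09)
cmd([0.50,0.21,0.36],0.216)
E
```

```text
pos [ 0.176  -0.5993  0.2261] yaw 0.2857 toolz [-0.     0.001 -1.   ] t 0.15 F [ 0.3 -0.2 -0.5] w 0.999
slide [ 452.1 -283.5 -133.6]
roll 0.196
pos [ 0.176  -0.5993  0.2261] yaw 0.2857 toolz [-0.     0.001 -1.   ] t 0.15 F [ 0.3 -0.2 -0.5] w 0.999
slide [ 538.9 -685.4 -133.1]
roll 0.07
```

Emit:
{"op": "jog_arm", "data": {"increments": [{"slide":[0,0,-40],"roll":0,"gripper":1},{"slide":[20,-10,-80],"roll":0.05,"gripper":1},{"slide":[50,-30,-105],"roll":0.1,"gripper":1},{"slide":[80,-50,-134],"roll":0.15,"gripper":1},{"slide":[115,-70,-134],"roll":0.196,"gripper":1},{"slide":[150,-92,-134],"roll":0.196,"gripper":1},{"slide":[185,-113,-134],"roll":0.196,"gripper":1},{"slide":[220,-135,-134],"roll":0.196,"gripper":1},{"slide":[255,-157,-134],"roll":0.196,"gripper":1},{"slide":[290,-180,-134],"roll":0.196,"gripper":1}]}}

```text
clock: 0.98
position: [0.4009, -0.3477, 0.3607]
ee_rot: [3.138, 0.141, -0.0]
force: [-0.0, -1.4, -0.2]
width: 1.002
```

```bash
python3 - <<'E'
from h import *
cmd([0.53,-0.2,0.36],0.09)
E
```

```text
pos [ 0.4009 -0.3477  0.3607] yaw 0.0897 toolz [-0. -0. -1.] t 0.98 F [-0.  -1.4 -0.2] w 1.002
slide [ 141.8 -135.5    0.7]
roll -0.0
```

Emit:
{"op": "jog_arm", "data": {"increments": [{"slide":[30,-30,0],"roll":0,"gripper":1},{"slide":[60,-60,0],"roll":0,"gripper":1},{"slide":[90,-85,0],"roll":0,"gripper":1},{"slide":[115,-110,0],"roll":0,"gripper":1},{"slide":[135,-130,0],"roll":0,"gripper":1},{"slide":[140,-135,0],"roll":0,"gripper":1},{"slide":[140,-135,0],"roll":0,"gripper":1},{"slide":[140,-135,0],"roll":0,"gripper":1},{"slide":[140,-135,0],"roll":0,"gripper":1},{"slide":[140,-135,0],"roll":0,"gripper":1}]}}

```text
clock: 1.82
position: [0.5264, -0.2044, 0.3608]
ee_rot: [3.138, 0.136, -0.001]
force: [-0.3, -0.6, -0.1]
width: 1.0
```

```bash
python3 - <<'E'
from h import *
s,d=snap("wrist","w1")
cmd([0.50,0.21,0.36],0.216)
E
```

```text
pos [ 0.5265 -0.2042  0.3609] yaw 0.087 toolz [-0.    -0.001 -1.   ] t 1.87 F [0.6 0.  0.3] w 0.998
slide [   9.6 -414.9    0.6]
roll -0.129
```

View pics/w1.png

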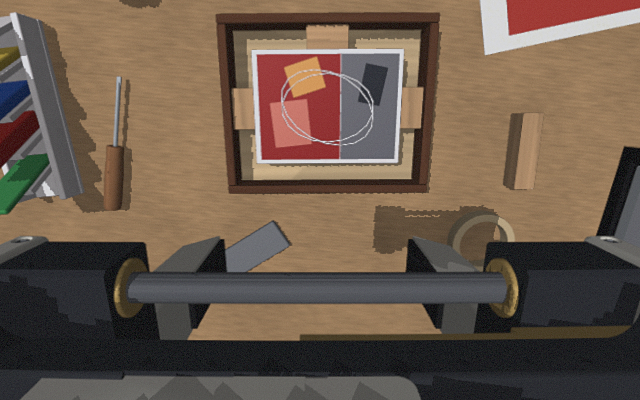

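```bash
python3 - <<'E'
from h import *
d=load("w1");f=d["frame"]
cv2.imwrite("pics/c3.png",cv2.resize(f[5:205,210:450],None,fx=3.3,fy=3,interpolation=2))
E
```

```text
(no output)
```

View pics/c3.png

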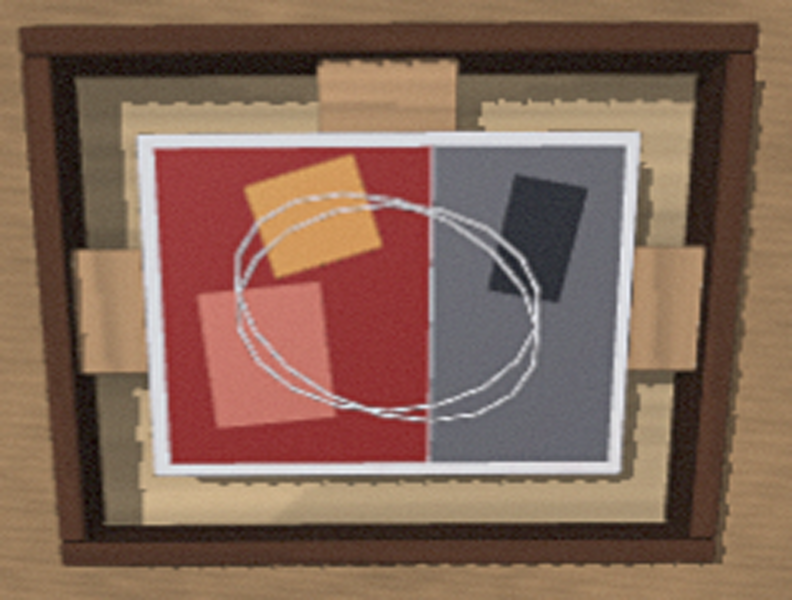

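```bash
cat > fit.py <<'E'
from h import *
d=load("w1");pose=(d["pos"],d["rot"])
full=lambda P:[(210+a/3.3,5+b/3) for a,b in P]
rim=plane(d,full([(20,28),(758,24),(64,563),(717,563)]),.05,pose)
pa=plane(d,full([(137,137),(640,130),(157,474),(621,472)]),.044,pose)
# model, tray frame: image TL = +x,+y
mr=np.array([[117,142],[117,-142],[-117,142],[-117,-142]])/1e3
mp=np.array([[75,100],[75,-100],[-75,100],[-75,-100]])/1e3
def rig(m,w):
    a=m-m.mean(0);b=w-w.mean(0)
    th=np.arctan2((a[:,0]*b[:,1]-a[:,1]*b[:,0]).sum(),(a*b).sum());c,s=np.cos(th),np.sin(th)
    R=np.array([[c,-s],[s,c]]);t=w.mean(0)-R@m.mean(0)
    return th,t,np.linalg.norm(m@R.T+t-w,axis=1)
for m,w in((mr,rim[:,:2]),(mp,pa[:,:2]),(np.r_[mr,mp],np.r_[rim,pa][:,:2])):
    th,t,e=rig(m,w);c,s=np.cos(th),np.sin(th)
    print(np.round(w,4).tolist());print("yaw",th.round(4),"c",t.round(4),"err",e.round(4),"gap",(t+[-.09*c,-.09*s]).round(4))
E
python3 fit.py
```

```text
[[0.7057, -0.0637], [0.7315, -0.3448], [0.4753, -0.0855], [0.4994, -0.368]]
yaw 0.0918 c [ 0.603  -0.2155] err [0.0009 0.0017 0.002  0.0003] gap [ 0.5134 -0.2238]
[[0.6673, -0.109], [0.6872, -0.3071], [0.5204, -0.1231], [0.5383, -0.3214]]
yaw 0.0952 c [ 0.6033 -0.2152] err [0.0013 0.0005 0.0013 0.0005] gap [ 0.5137 -0.2237]
[[0.7057, -0.0637], [0.7315, -0.3448], [0.4753, -0.0855], [0.4994, -0.368], [0.6673, -0.109], [0.6872, -0.3071], [0.5204, -0.1231], [0.5383, -0.3214]]
yaw 0.0929 c [ 0.6031 -0.2153] err [0.001  0.0017 0.002  0.0006 0.0012 0.0008 0.0013 0.0007] gap [ 0.5135 -0.2237]
```

Emit:
{"op": "jog_arm", "data": {"increments": [{"slide":[0,-41,0],"roll":-0.02,"gripper":1},{"slide":[-5,-82,0],"roll":-0.05,"gripper":1},{"slide":[-10,-123,0],"roll":-0.08,"gripper":1},{"slide":[-15,-164,0],"roll":-0.1,"gripper":1},{"slide":[-20,-205,0],"roll":-0.12,"gripper":1},{"slide":[-20,-246,0],"roll":-0.129,"gripper":1},{"slide":[-20,-287,0],"roll":-0.129,"gripper":1},{"slide":[-20,-328,0],"roll":-0.129,"gripper":1},{"slide":[-20,-369,0],"roll":-0.129,"gripper":1},{"slide":[-20,-410,0],"roll":-0.129,"gripper":1}]}}

```text
clock: 2.7
position: [0.4705, 0.2047, 0.3612]
ee_rot: [3.123, 0.339, 0.002]
force: [1.5, -0.4, 0.0]
width: 0.997
```

Emit:
{"op": "jog_arm", "data": {"increments": [{"slide":[0,0,0],"roll":0,"gripper":1},{"slide":[0,0,0],"roll":0,"gripper":1},{"slide":[0,0,0],"roll":0,"gripper":1},{"slide":[0,0,0],"roll":0,"gripper":1},{"slide":[0,0,0],"roll":0,"gripper":1},{"slide":[0,0,0],"roll":0,"gripper":1},{"slide":[0,0,0],"roll":0,"gripper":1},{"slide":[0,0,0],"roll":0,"gripper":1},{"slide":[0,0,0],"roll":0,"gripper":1},{"slide":[0,0,0],"roll":0,"gripper":1}]}}

```text
clock: 3.53
position: [0.4707, 0.2039, 0.3607]
ee_rot: [3.123, 0.343, 0.0]
force: [0.0, 0.3, 0.6]
width: 0.996
```

```bash
python3 - <<'E'
from h import *
s,d=snap("wrist","w2")
cmd([0.50,0.21,0.36],0.216)
f=d["frame"]
cv2.imwrite("pics/c4.png",cv2.resize(f[0:250,190:450],None,fx=3,fy=2.4,interpolation=2))
E
```

```text
pos [0.4707 0.204  0.3607] yaw 0.2187 toolz [ 0. -0. -1.] t 3.58 F [-0.6  0.1  0.2] w 1.0
slide [29.9  0.5  0.7]
roll 0.003
```

View pics/w2.png

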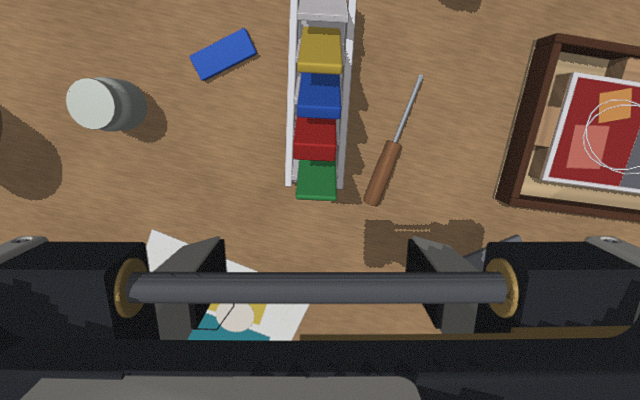

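View pics/c4.png

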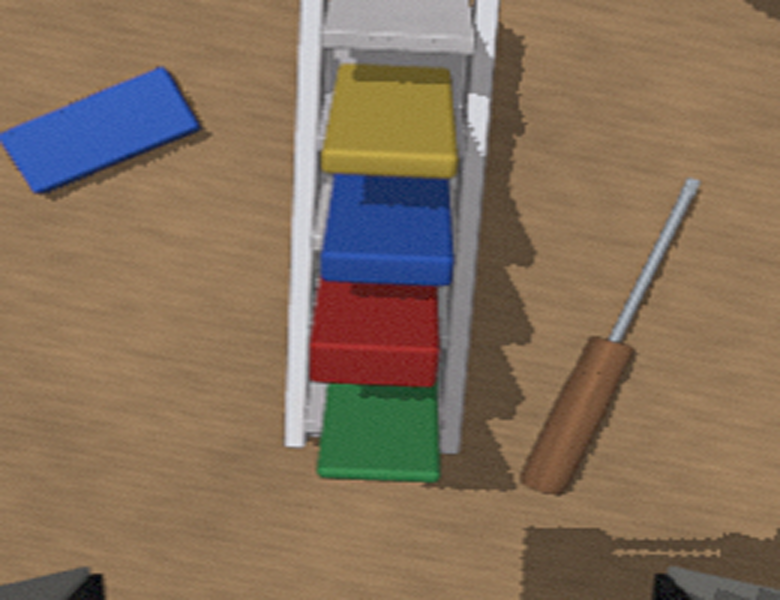

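```bash
python3 - <<'E'
from h import *
d=load("w2");pose=(d["pos"],d["rot"])
full=lambda P:[(190+a/3,b/2.4) for a,b in P]
yawT=0.2187
c,s=np.cos(yawT),np.sin(yawT);A=np.array([[c,s,0],[-s,c,0],[0,0,1]])
for n,P in dict(
 ytop=[(335,161),(390,162),(445,164)],yface=[(345,140),(390,140),(440,140),(345,115),(390,115),(440,115),(390,90)],
 btop=[(332,267),(386,268),(440,270)],bface=[(335,240),(386,240),(440,240),(335,215),(386,215),(440,215)],
 rtop=[(322,362),(375,362),(425,362)],gtop=[(330,474),(380,474),(428,474)]).items():
    X=dep(d,full(P),pose);print(n);print(np.c_[X,X@A.T][:,[0,1,2,3,4]].round(4))
# loose block corners on z=.012
L=plane(d,full([(0,135),(162,68),(202,128),(38,193)]),.012,pose);print(L.round(3))
# edges at various z
for n,P in dict(y=[(322,168),(457,170),(323,152),(455,155)],b=[(321,278),(450,281),(323,255),(452,257)]).items():
  for z in (.11,.115,.12): print(n,z,(plane(d,full(P),z,pose)).round(4).tolist())
E
```

```text
ytop
[[0.5829 0.2434 0.1295 0.6218 0.1111]
 [0.5866 0.2239 0.1305 0.6212 0.0913]
 [0.5901 0.2044 0.1305 0.6204 0.0715]]
yface
[[0.5934 0.2422 0.1216 0.6318 0.1077]
 [0.5972 0.2261 0.1194 0.6321 0.0912]
 [0.6017 0.2081 0.1163 0.6325 0.0726]
 [0.6081 0.2462 0.0943 0.6471 0.1084]
 [0.6123 0.2292 0.092  0.6474 0.0909]
 [0.6168 0.2101 0.0901 0.6477 0.0712]
 [0.6287 0.2325 0.0639 0.6642 0.0906]]
btop
[[0.5373 0.2349 0.1303 0.5755 0.1128]
 [0.5412 0.2153 0.1317 0.575  0.0927]
 [0.5446 0.1955 0.1308 0.5741 0.0727]]
bface
[[0.5495 0.2366 0.1245 0.5877 0.1117]
 [0.5536 0.218  0.1218 0.5877 0.0926]
 [0.5581 0.198  0.1196 0.5878 0.0722]
 [0.5615 0.2401 0.1013 0.6002 0.1125]
 [0.5659 0.2205 0.1003 0.6002 0.0925]
 [0.5707 0.1996 0.0973 0.6004 0.071 ]]
rtop
[[0.4939 0.2296 0.1335 0.5319 0.117 ]
 [0.4982 0.21   0.1338 0.5319 0.0969]
 [0.5023 0.1915 0.1339 0.5319 0.078 ]]
gtop
[[0.4397 0.2155 0.1287 0.476  0.115 ]
 [0.4438 0.196  0.1283 0.4758 0.0951]
 [0.4481 0.1774 0.1288 0.4759 0.076 ]]
[[0.577 0.407 0.012]
 [0.628 0.339 0.012]
 [0.6   0.315 0.012]
 [0.548 0.385 0.012]]
y 0.11 [[0.5809, 0.2488, 0.11], [0.5911, 0.1986, 0.11], [0.588, 0.2499, 0.11], [0.5974, 0.2009, 0.11]]
y 0.115 [[0.5804, 0.2484, 0.115], [0.5904, 0.1988, 0.115], [0.5874, 0.2495, 0.115], [0.5967, 0.2011, 0.115]]
y 0.12 [[0.5799, 0.2481, 0.12], [0.5898, 0.199, 0.12], [0.5868, 0.2491, 0.12], [0.596, 0.2013, 0.12]]
b 0.11 [[0.5311, 0.239, 0.11], [0.5406, 0.1892, 0.11], [0.5419, 0.2404, 0.11], [0.5518, 0.1911, 0.11]]
b 0.115 [[0.5312, 0.2387, 0.115], [0.5406, 0.1896, 0.115], [0.5419, 0.2401, 0.115], [0.5517, 0.1914, 0.115]]
b 0.12 [[0.5313, 0.2384, 0.12], [0.5406, 0.1899, 0.12], [0.5419, 0.2398, 0.12], [0.5515, 0.1918, 0.12]]
```

```bash
python3 - <<'E'
from h import *
cmd([0.550,0.2162,0.19],0.195)
E
```

```text
pos [0.4707 0.204  0.3607] yaw 0.2187 toolz [ 0. -0. -1.] t 3.58 F [-0.6  0.1  0.2] w 1.0
slide [ 80.    5.3 170.7]
roll 0.024
```

Emit:
{"op": "jog_arm", "data": {"increments": [{"slide":[20,1,20],"roll":0.012,"gripper":1},{"slide":[40,3,40],"roll":0.024,"gripper":1},{"slide":[60,4,60],"roll":0.024,"gripper":1},{"slide":[75,5,85],"roll":0.024,"gripper":1},{"slide":[80,5,110],"roll":0.024,"gripper":1},{"slide":[80,5,135],"roll":0.024,"gripper":1},{"slide":[80,5,155],"roll":0.024,"gripper":1},{"slide":[80,5,170],"roll":0.024,"gripper":1},{"slide":[80,5,170],"roll":0.024,"gripper":1},{"slide":[80,5,170],"roll":0.024,"gripper":1}]}}

```text
clock: 4.42
position: [0.5496, 0.2164, 0.1904]
ee_rot: [3.126, 0.306, -0.002]
force: [-0.2, -0.9, 0.7]
width: 0.999
```

```bash
python3 - <<'E'
from h import *
s,d=snap("wrist","w3")
cmd([0.550,0.2162,0.095],0.195)
E
```

```text
pos [0.5502 0.2168 0.1914] yaw 0.1948 toolz [ 0.  0. -1.] t 4.47 F [-0.7 -0.3  0.7] w 1.002
slide [-0.3  0.6 96.4]
roll -0.0
```

View pics/w3.png

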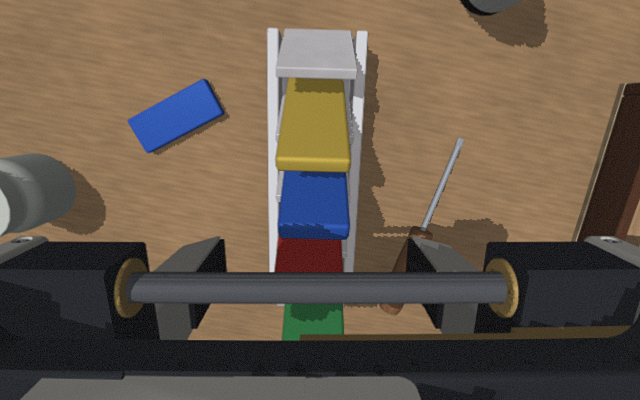

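Emit:
{"op": "jog_arm", "data": {"increments": [{"slide":[0,0,20],"roll":0,"gripper":1},{"slide":[0,0,40],"roll":0,"gripper":1},{"slide":[0,0,60],"roll":0,"gripper":1},{"slide":[0,0,80],"roll":0,"gripper":1},{"slide":[0,0,90],"roll":0,"gripper":1},{"slide":[0,0,95],"roll":0,"gripper":1},{"slide":[0,0,95],"roll":0,"gripper":0.75},{"slide":[0,0,95],"roll":0,"gripper":0.6},{"slide":[0,0,95],"roll":0,"gripper":0.4},{"slide":[0,0,95],"roll":0,"gripper":0.4}], "newtons": 20}}

```text
clock: 5.3
position: [0.5506, 0.2169, 0.0969]
ee_rot: [-3.126, -0.305, -0.003]
force: [-0.2, -0.3, 0.1]
width: 0.763
```

```bash
python3 - <<'E'
from h import *
s,d=snap("wrist","w4")
cmd([0.550,0.2162,0.095],0.195)
E
```

```text
pos [0.5505 0.2168 0.0967] yaw 0.1946 toolz [ 0.001  0.001 -1.   ] t 5.35 F [-0.7  0.1 -0.2] w 0.717
slide [-0.6  0.5  1.7]
roll -0.0
```

View pics/w4.png

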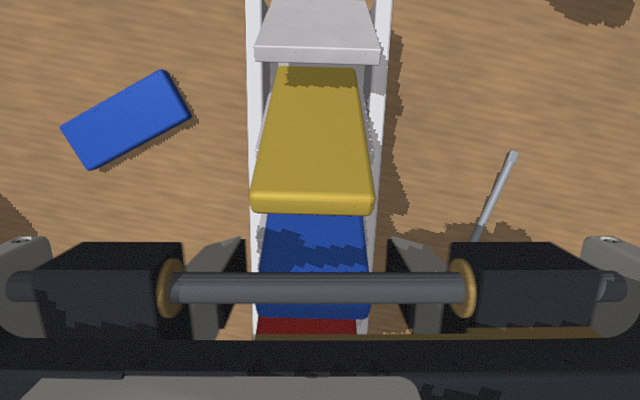

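Fingers flank the blue packer (258–370 px) and are still closing; continue.

Emit:
{"op": "jog_arm", "data": {"increments": [{"slide":[0,0,1],"roll":0,"gripper":0.4},{"slide":[0,0,1],"roll":0,"gripper":0.4},{"slide":[0,0,1],"roll":0,"gripper":0.4},{"slide":[0,0,1],"roll":0,"gripper":0.4},{"slide":[0,0,1],"roll":0,"gripper":0.4},{"slide":[0,0,1],"roll":0,"gripper":0.4},{"slide":[0,0,1],"roll":0,"gripper":0.4},{"slide":[0,0,1],"roll":0,"gripper":0.4},{"slide":[0,0,1],"roll":0,"gripper":0.4},{"slide":[0,0,1],"roll":0,"gripper":0.4}], "newtons": 20}}

```text
clock: 6.18
position: [0.55, 0.2166, 0.0949]
ee_rot: [-3.127, -0.305, -0.0]
force: [0.2, 0.0, 3.6]
width: 0.543
```

Emit:
{"op": "jog_arm", "data": {"increments": [{"slide":[-2,0,-3.5],"roll":0,"gripper":0.4},{"slide":[-5,0,-8.7],"roll":0,"gripper":0.4},{"slide":[-10,0,-17.3],"roll":0,"gripper":0.4},{"slide":[-15,0,-26],"roll":0,"gripper":0.4},{"slide":[-20,0,-34.6],"roll":0,"gripper":0.4},{"slide":[-25,0,-43.3],"roll":0,"gripper":0.4},{"slide":[-30,0,-52],"roll":0,"gripper":0.4},{"slide":[-36,0,-62.4],"roll":0,"gripper":0.4},{"slide":[-43,0,-74.5],"roll":0,"gripper":0.4},{"slide":[-50,0,-86.6],"roll":0,"gripper":0.4}], "newtons": 20}}

```text
clock: 7.02
position: [0.4996, 0.2066, 0.1824]
ee_rot: [3.126, 0.306, -0.002]
force: [-0.9, -0.5, 0.2]
width: 0.548
```

Emit:
{"op": "jog_arm", "data": {"increments": [{"slide":[-7,0,-12],"roll":0,"gripper":0.4},{"slide":[-14,0,-24],"roll":0,"gripper":0.4},{"slide":[-21,0,-36],"roll":0,"gripper":0.4},{"slide":[-28,0,-48.5],"roll":0,"gripper":0.4},{"slide":[-35,0,-60.6],"roll":0,"gripper":0.4},{"slide":[-35,0,-60.6],"roll":0,"gripper":0.4},{"slide":[-35,0,-60.6],"roll":0,"gripper":0.4},{"slide":[-35,0,-60.6],"roll":0,"gripper":0.4},{"slide":[-35,0,-60.6],"roll":0,"gripper":0.4},{"slide":[-35,0,-60.6],"roll":0,"gripper":0.4}]}}

```text
clock: 7.85
position: [0.4664, 0.1999, 0.2411]
ee_rot: [3.126, 0.305, -0.002]
force: [-0.7, 0.4, -1.6]
width: 0.547
```

```bash
python3 - <<'E'
from h import *
s,d=snap("wrist","w5");s,d=snap("scene","s5")
f=d["frame"];cv2.imwrite("pics/c5.png",cv2.resize(f[80:280,280:480],None,fx=3,fy=3,interpolation=2))
cmd([0.60,0.02,0.25],0.093)
E
```

```text
pos [0.4664 0.2    0.2413] yaw 0.1947 toolz [-0.001 -0.    -1.   ] t 7.95 F [-0.6 -0.3 -0.3] w 0.545
slide [ 96.2 202.4  -8.8]
roll 0.102
```

View pics/w5.png

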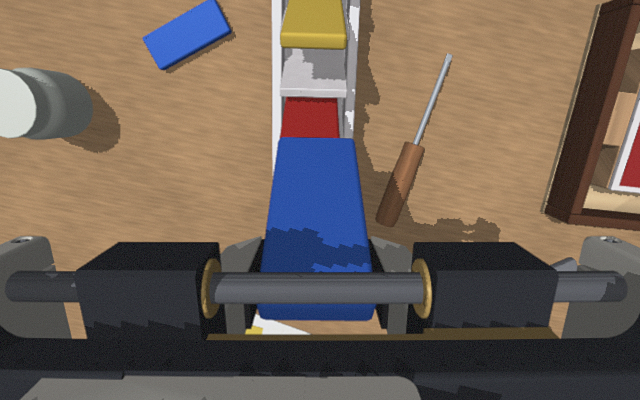

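View pics/c5.png

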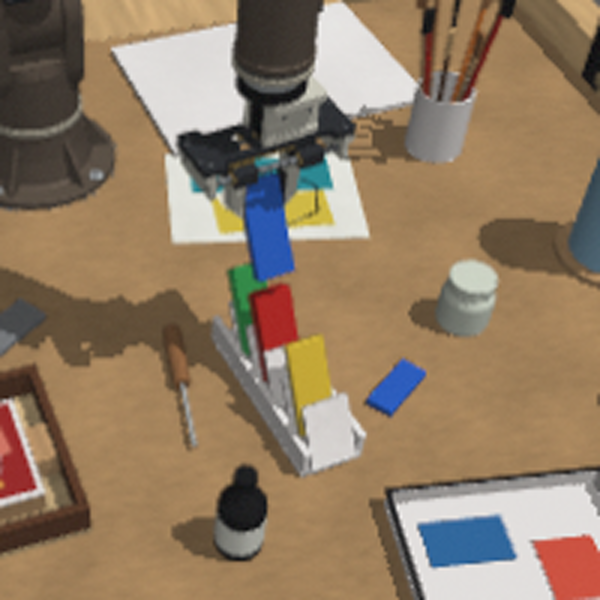

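```bash
cat > tilt.py <<'E'
import sys
from h import *
def tilt(name,pts):
    d=load(name);p,r=d["pos"],d["rot"];X=dep(d,pts,(p,r))
    T=Ro.from_rotvec(r).as_matrix();Y=(X-p)@T   # tool coords
    return (Y*1000).round(1)
n=sys.argv[1];P=eval(sys.argv[2])
Y=tilt(n,P);print(Y)
a=np.polyfit(Y[:,2],Y[:,0],1);print("lean rad (x per z)",np.arctan(a[0]))
E
python3 tilt.py w5 "[(315,142),(315,150),(315,165),(315,180),(315,200),(315,215)]"
```

```text
[[52.7  0.5 57.8]
 [48.5  0.5 50.7]
 [41.1  0.6 38.1]
 [34.4  0.6 27.1]
 [26.6  0.6 12.5]
 [21.2  0.6  3.4]]
lean rad (x per z) 0.5238497368669404
```

```bash
python3 - <<'E'
from h import *
cmd([0.56,0.02,0.10],0.093)
E
```

```text
pos [0.4664 0.2    0.2413] yaw 0.1947 toolz [-0.001 -0.    -1.   ] t 7.95 F [-0.6 -0.3 -0.3] w 0.545
slide [ 57.2 194.6 141.2]
roll 0.102
```

Emit:
{"op": "jog_arm", "data": {"increments": [{"slide":[6,20,0],"roll":0.01,"gripper":0.4},{"slide":[16,55,0],"roll":0.03,"gripper":0.4},{"slide":[27,90,0],"roll":0.05,"gripper":0.4},{"slide":[37,125,10],"roll":0.07,"gripper":0.4},{"slide":[47,160,35],"roll":0.09,"gripper":0.4},{"slide":[55,185,65],"roll":0.1,"gripper":0.4},{"slide":[57,195,95],"roll":0.102,"gripper":0.4},{"slide":[57,195,120],"roll":0.102,"gripper":0.4},{"slide":[57,195,135],"roll":0.102,"gripper":0.4},{"slide":[57,195,141],"roll":0.102,"gripper":0.4}]}}

```text
clock: 8.78
position: [0.5585, 0.0191, 0.0978]
ee_rot: [3.138, 0.145, -0.008]
force: [-0.2, 0.0, -0.8]
width: 0.543
```

Emit:
{"op": "jog_arm", "data": {"increments": [{"slide":[0,0,7],"roll":0,"gripper":0.4},{"slide":[0,0,14],"roll":0,"gripper":0.4},{"slide":[0,0,20],"roll":0,"gripper":0.4},{"slide":[0,0,24],"roll":0,"gripper":0.4},{"slide":[0,0,26],"roll":0,"gripper":0.4},{"slide":[0,0,28],"roll":0,"gripper":0.4},{"slide":[0,0,29],"roll":0,"gripper":0.4},{"slide":[0,0,30],"roll":0,"gripper":0.4},{"slide":[0,0,30],"roll":0,"gripper":0.4},{"slide":[0,0,30],"roll":0,"gripper":0.4}]}}

```text
clock: 9.62
position: [0.5602, 0.0201, 0.0722]
ee_rot: [3.138, 0.146, 0.001]
force: [-4.5, 0.5, 10.4]
width: 0.543
```

```bash
python3 - <<'E'
from h import *
s,d=snap("wrist","w6")
cmd([0.56,0.02,0.07],0.093)
E
python3 tilt.py w6 "[(315,142),(315,150),(315,165),(315,180),(315,200),(315,215)]"
```

```text
pos [0.5602 0.0201 0.0722] yaw 0.093 toolz [ 0.001 -0.    -1.   ] t 9.67 F [-5.  -0.4 10. ] w 0.547
slide [-0.2  0.1  2.2]
roll -0.0
[[52.9  0.5 57.7]
 [48.6  0.5 50.5]
 [41.3  0.5 37.6]
 [34.7  0.5 25.8]
 [26.5  0.5 13.1]
 [21.3  0.5  3.3]]
lean rad (x per z) 0.5280276699056539
```

Emit:
{"op": "jog_arm", "data": {"increments": [{"slide":[0,0,-0.5],"roll":0,"gripper":0.4},{"slide":[2,0,-1.5],"roll":0,"gripper":0.4},{"slide":[5,0,-2.8],"roll":0,"gripper":0.4},{"slide":[8,0,-4],"roll":0,"gripper":0.4},{"slide":[11,0,-5],"roll":0,"gripper":0.4},{"slide":[14,0,-6.2],"roll":0,"gripper":0.4},{"slide":[17,0,-7.2],"roll":0,"gripper":0.4},{"slide":[17,0,-7.2],"roll":0,"gripper":0.4},{"slide":[17,0,-7.2],"roll":0,"gripper":0.4},{"slide":[17,0,-7.2],"roll":0,"gripper":0.4}], "newtons": 10}}

```text
clock: 10.5
position: [0.5769, 0.0213, 0.078]
ee_rot: [3.138, 0.146, -0.001]
force: [-0.7, -0.1, -1.3]
width: 0.544
```

```bash
python3 - <<'E'
from h import *
s,d=snap("wrist","w7")
cmd(None,0.093)
E
python3 tilt.py w7 "[(315,150),(315,165),(315,180),(315,200),(315,215)]"
```

```text
pos [0.5769 0.0213 0.078 ] yaw 0.0927 toolz [-0. -0. -1.] t 10.55 F [-0.3 -0.5 -0.8] w 0.545
roll -0.0
[[48.7  0.5 50. ]
 [41.2  0.5 38.3]
 [34.5  0.5 26.9]
 [26.7  0.5 12.6]
 [21.4  0.5  2.9]]
lean rad (x per z) 0.5227026652957283
```

View pics/w7.png

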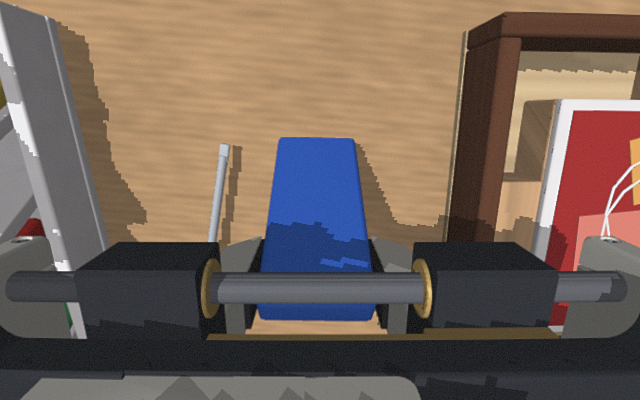

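Emit:
{"op": "jog_arm", "data": {"increments": [{"slide":[0,0,-4],"roll":0,"gripper":0.4},{"slide":[0,0,-8],"roll":0,"gripper":0.4},{"slide":[0,0,-10],"roll":0,"gripper":0.4},{"slide":[0,0,-10],"roll":0,"gripper":0.4},{"slide":[0,0,-10],"roll":0,"gripper":0.4},{"slide":[0,0,-10],"roll":0,"gripper":0.4},{"slide":[0,0,-10],"roll":0,"gripper":0.4},{"slide":[0,0,-10],"roll":0,"gripper":0.4},{"slide":[0,0,-10],"roll":0,"gripper":0.4},{"slide":[0,0,-10],"roll":0,"gripper":0.4}], "newtons": 3}}

```text
clock: 11.38
position: [0.577, 0.0213, 0.088]
ee_rot: [3.138, 0.146, -0.0]
force: [0.3, 1.1, -0.7]
width: 0.549
```

```bash
python3 - <<'E'
from h import *
s,d=snap("wrist","w8")
cmd(None,0.093)
E
python3 tilt.py w8 "[(315,165),(315,180),(315,200),(315,215)]"
```

```text
pos [0.577  0.0213 0.0881] yaw 0.0927 toolz [-0. -0. -1.] t 11.43 F [ 1.1 -0.9 -0.9] w 0.545
roll -0.0
[[41.2  0.5 38. ]
 [34.5  0.5 26.9]
 [26.6  0.5 13. ]
 [21.2  0.5  3.6]]
lean rad (x per z) 0.525402571336
```

View pics/w8.png

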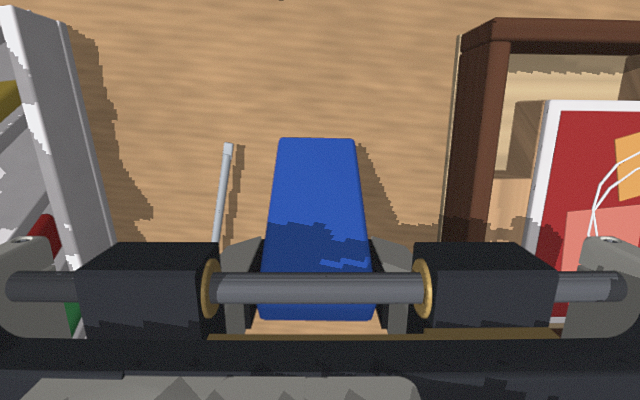

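```bash
cat >> h.py <<'E'
GAP=np.array([0.5135,-0.2237]);GY=0.093
def g2w(x,y,z):
    c,s=np.cos(GY),np.sin(GY);return [GAP[0]+c*x-s*y,GAP[1]+s*x+c*y,z]
E
python3 - <<'E'
from h import *
cmd(g2w(-.085,0,.165),0.093)
E
```

```text
pos [0.577  0.0213 0.0881] yaw 0.0927 toolz [-0. -0. -1.] t 11.43 F [ 1.1 -0.9 -0.9] w 0.545
slide [-171.   238.1  -76.9]
roll -0.0
```

Emit:
{"op": "jog_arm", "data": {"increments": [{"slide":[-10,0,-10],"roll":0,"gripper":0.4},{"slide":[-25,10,-35],"roll":0,"gripper":0.4},{"slide":[-45,30,-60],"roll":0,"gripper":0.4},{"slide":[-65,58,-77],"roll":0,"gripper":0.4},{"slide":[-90,90,-77],"roll":0,"gripper":0.4},{"slide":[-115,122,-77],"roll":0,"gripper":0.4},{"slide":[-138,154,-77],"roll":0,"gripper":0.4},{"slide":[-158,185,-77],"roll":0,"gripper":0.4},{"slide":[-168,215,-77],"roll":0,"gripper":0.4},{"slide":[-171,238,-77],"roll":0,"gripper":0.4}], "newtons": 12}}

```text
clock: 12.27
position: [0.4263, -0.2345, 0.1653]
ee_rot: [3.137, 0.141, -0.002]
force: [0.0, 0.3, -0.1]
width: 0.544
```

Emit:
{"op": "jog_arm", "data": {"increments": [{"slide":[0,0,10],"roll":0,"gripper":0.4},{"slide":[0,0,25],"roll":0,"gripper":0.4},{"slide":[0,0,40],"roll":0,"gripper":0.4},{"slide":[0,0,55],"roll":0,"gripper":0.4},{"slide":[0,0,64],"roll":0,"gripper":0.4},{"slide":[0,0,68],"roll":0,"gripper":0.4},{"slide":[0,0,69],"roll":0,"gripper":0.4},{"slide":[0,0,69],"roll":0,"gripper":0.4},{"slide":[0,0,69],"roll":0,"gripper":0.4},{"slide":[0,0,69],"roll":0,"gripper":0.4}]}}

```text
clock: 13.1
position: [0.4294, -0.2316, 0.0968]
ee_rot: [3.138, 0.146, 0.002]
force: [-0.0, 0.8, -1.0]
width: 0.546
```

```bash
python3 - <<'E'
from h import *
s,d=snap("wrist","w9")
cmd(g2w(-.035,0,.096),0.093)
E
python3 tilt.py w9 "[(315,165),(315,180),(315,200),(315,215)]"
```

```text
pos [ 0.4293 -0.2316  0.0968] yaw 0.0927 toolz [ 0.001 -0.001 -1.   ] t 13.15 F [-0.2 -0.  -1.7] w 0.549
slide [49.6 -0.1  0.8]
roll -0.0
[[41.2  0.5 37.9]
 [34.7  0.5 26.1]
 [26.7  0.5 12.5]
 [21.2  0.5  3.6]]
lean rad (x per z) 0.5278656750288997
```

View pics/w9.png

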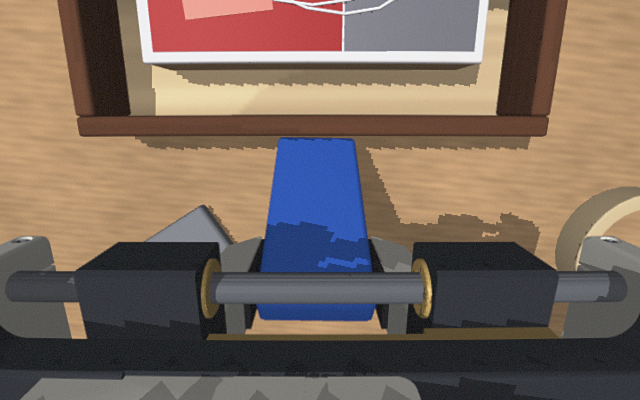

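Emit:
{"op": "jog_arm", "data": {"increments": [{"slide":[4,0,0],"roll":0,"gripper":0.4},{"slide":[8,0,0],"roll":0,"gripper":0.4},{"slide":[10,0,0],"roll":0,"gripper":0.4},{"slide":[12,0,0],"roll":0,"gripper":0.4},{"slide":[14,0,0],"roll":0,"gripper":0.4},{"slide":[16,0,0],"roll":0,"gripper":0.4},{"slide":[18,0,0],"roll":0,"gripper":0.4},{"slide":[20,0,0],"roll":0,"gripper":0.4},{"slide":[22,0,0],"roll":0,"gripper":0.4},{"slide":[22,0,0],"roll":0,"gripper":0.4}], "newtons": 4}}

```text
clock: 13.98
position: [0.4513, -0.2294, 0.0962]
ee_rot: [3.138, 0.146, 0.001]
force: [0.1, 0.1, -1.4]
width: 0.543
```

```bash
python3 - <<'E'
from h import *
s,d=snap("wrist","w10")
cmd(g2w(-.035,0,.096),0.093)
E
python3 tilt.py w10 "[(315,165),(315,180),(315,200),(315,215)]"
```

```text
pos [ 0.4511 -0.2294  0.0961] yaw 0.0929 toolz [ 0. -0. -1.] t 14.03 F [-0.4  0.  -0.7] w 0.543
slide [27.7  0.1  0.2]
roll -0.0
[[40.1  0.5 45.1]
 [29.4  0.4 52.5]
 [22.2  0.5 29.7]
 [17.7  0.5 15.1]]
lean rad (x per z) 0.43288237311888245
```

View pics/w10.png

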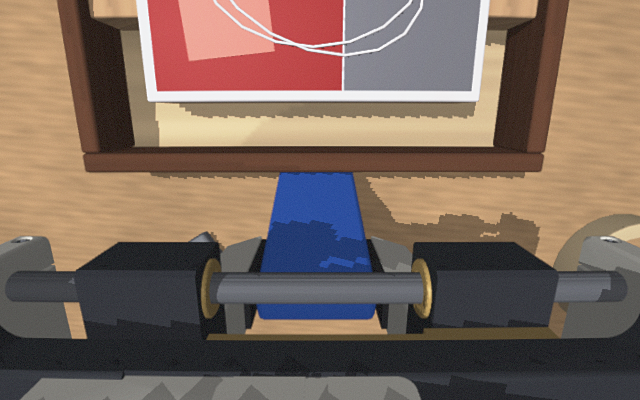

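Emit:
{"op": "jog_arm", "data": {"increments": [{"slide":[3,0,0],"roll":0,"gripper":0.4},{"slide":[6,0,0],"roll":0,"gripper":0.4},{"slide":[9,0,0],"roll":0,"gripper":0.4},{"slide":[12,0,0],"roll":0,"gripper":0.4},{"slide":[15,0,0],"roll":0,"gripper":0.4},{"slide":[18,0,0],"roll":0,"gripper":0.4},{"slide":[21,0,0],"roll":0,"gripper":0.4},{"slide":[24,0,0],"roll":0,"gripper":0.4},{"slide":[26,0,0],"roll":0,"gripper":0.4},{"slide":[26,0,0],"roll":0,"gripper":0.4}], "newtons": 4}}

```text
clock: 14.87
position: [0.4772, -0.2269, 0.0961]
ee_rot: [3.138, 0.146, 0.001]
force: [0.3, -0.4, -0.9]
width: 0.545
```

```bash
python3 - <<'E'
from h import *
s,d=snap("wrist","w11")
cmd(g2w(-.035,0,.096),0.093)
E
python3 tilt.py w11 "[(315,215),(315,220),(315,228),(315,240),(315,250)]"
```

```text
pos [ 0.477  -0.2269  0.0961] yaw 0.0929 toolz [ 0.  0. -1.] t 14.92 F [ 0.5 -0.3 -1.3] w 0.548
slide [1.7 0.2 0.1]
roll -0.0
[[ 8.2  0.4 45.7]
 [ 8.1  0.4 35.8]
 [ 7.6  0.4 22.6]
 [ 6.9  0.5  6. ]
 [ 6.1  0.5 -5.4]]
lean rad (x per z) 0.041179195169802126
```

View pics/w11.png

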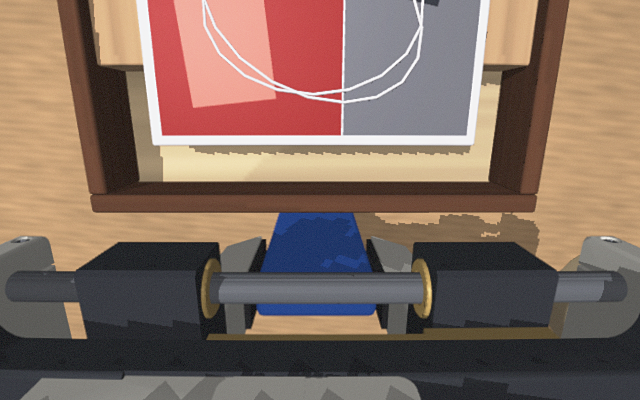

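Emit:
{"op": "jog_arm", "data": {"increments": [{"slide":[1,0,0],"roll":0,"gripper":0.4},{"slide":[2,0,0],"roll":0,"gripper":0.4},{"slide":[2.5,0,0],"roll":0,"gripper":0.4},{"slide":[2.5,0,0],"roll":0,"gripper":0.4},{"slide":[0,0,0],"roll":0,"gripper":0.4},{"slide":[-5,0,0],"roll":0,"gripper":0.4},{"slide":[-8,0,-15],"roll":0,"gripper":0.4},{"slide":[-8,0,-35],"roll":0,"gripper":0.4},{"slide":[-8,0,-55],"roll":0,"gripper":0.4},{"slide":[-8,0,-70],"roll":0,"gripper":0.4}], "newtons": 5}}

```text
clock: 15.75
position: [0.4685, -0.2279, 0.1676]
ee_rot: [3.138, 0.145, 0.001]
force: [-0.5, -0.5, -1.0]
width: 0.544
```

```bash
python3 - <<'E'
from h import *
s,d=snap("wrist","w12")
cmd(g2w(0,0,.17),0.093)
s,d=snap("scene","s12")
f=d["frame"];cv2.imwrite("pics/c12.png",cv2.resize(f[80:280,170:370],None,fx=3,fy=3,interpolation=2))
E
python3 tilt.py w12 "[(315,215),(315,220),(315,228),(315,240),(315,250)]"
```

```text
pos [ 0.4699 -0.2283  0.1701] yaw 0.0925 toolz [ 0.004 -0.002 -1.   ] t 15.8 F [ 1.5 -0.   0.5] w 0.547
slide [43.8 -0.6  0.3]
roll -0.0
[[ 7.4  0.4 48.3]
 [ 7.   0.4 39.1]
 [ 6.9  0.4 24.7]
 [ 6.3  0.5  7.5]
 [ 6.1  0.5 -5.4]]
lean rad (x per z) 0.02367696566383982
```

View pics/w12.png

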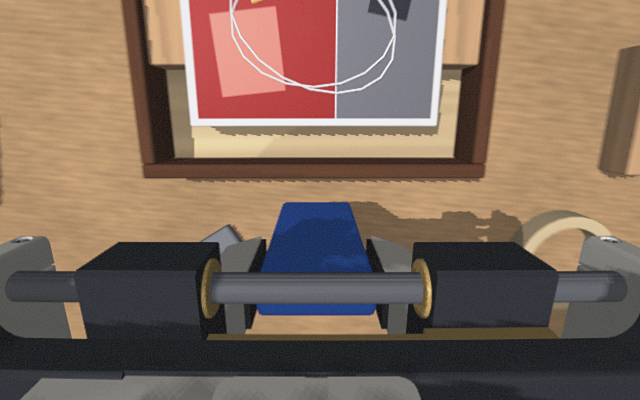

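View pics/c12.png

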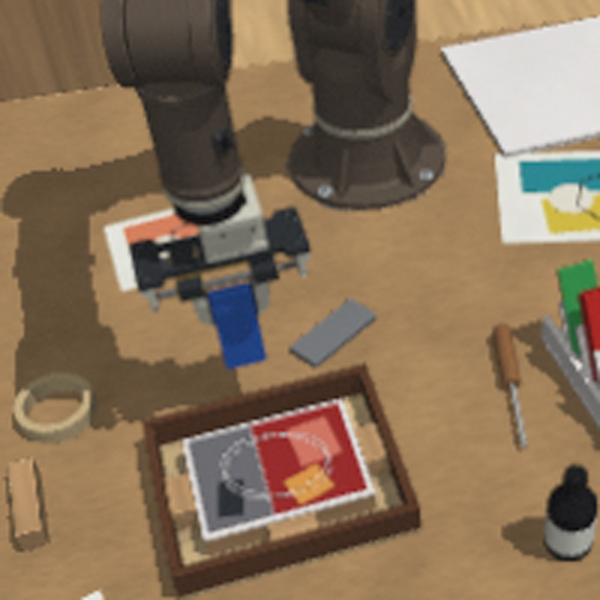

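```bash
python3 - <<'E'
from h import *
cmd(g2w(0.003,0,.17),0.093)
E
```

```text
pos [ 0.4698 -0.2284  0.1685] yaw 0.0924 toolz [ 0.004 -0.002 -1.   ] t 15.85 F [ 0.7 -0.3 -1.5] w 0.545
slide [46.9 -0.6 -1.3]
roll -0.001
```

Emit:
{"op": "jog_arm", "data": {"increments": [{"slide":[8,0,0],"roll":0,"gripper":0.4},{"slide":[18,0,0],"roll":0,"gripper":0.4},{"slide":[28,0,0],"roll":0,"gripper":0.4},{"slide":[38,0,0],"roll":0,"gripper":0.4},{"slide":[44,0,0],"roll":0,"gripper":0.4},{"slide":[47.5,0,5],"roll":0,"gripper":0.4},{"slide":[47.5,0,8],"roll":0,"gripper":0.4},{"slide":[47.5,0,8],"roll":0,"gripper":0.4},{"slide":[47.5,0,8],"roll":0,"gripper":0.4},{"slide":[47.5,0,8],"roll":0,"gripper":0.4}], "newtons": 8}}

```text
clock: 16.68
position: [0.5155, -0.2235, 0.158]
ee_rot: [3.138, 0.145, -0.001]
force: [0.7, 0.3, -0.6]
width: 0.542
```

```bash
python3 - <<'E'
from h import *
s,d=snap("wrist","w13")
cmd(g2w(0.003,0,.10),0.093)
E
python3 tilt.py w13 "[(315,220),(315,228),(315,240),(315,250)]"
```

```text
pos [ 0.5156 -0.2236  0.1582] yaw 0.0923 toolz [-0. -0. -1.] t 16.73 F [ 0.4  0.5 -2. ] w 0.544
slide [ 0.9 -0.1 58.2]
roll -0.001
[[ 7.1  0.4 38.8]
 [ 6.7  0.4 25.3]
 [ 6.5  0.5  6.9]
 [ 6.3  0.5 -5.9]]
lean rad (x per z) 0.016905439064663602
```

View pics/w13.png

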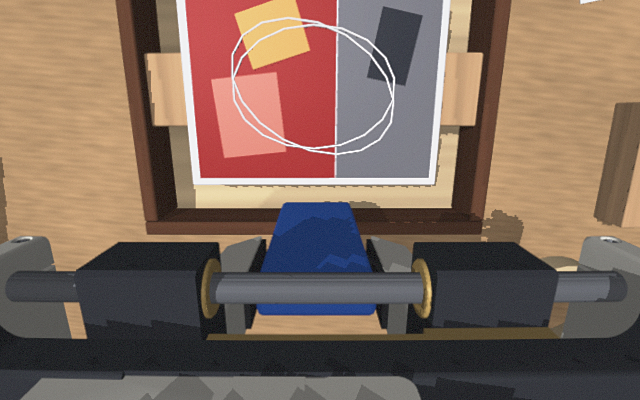

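```bash
python3 - <<'E'
from h import *
d=load("w13");p,r=d["pos"],d["rot"];T=Ro.from_rotvec(r).as_matrix()
f=d["frame"];cv2.imwrite("pics/c13.png",cv2.resize(f[165:245,140:500],None,fx=2.2,fy=5,interpolation=2))
for uv,z in(((230,184),.044),((400,184),.044),((200,209),.05),((430,209),.05)):
    print(uv,((plane(d,[uv],z,(p,r))[0]-p)@T*1000).round(1))
E
```

```text
(230, 184) [ 13.9 -70.  114. ]
(400, 184) [ 13.6  70.4 114. ]
(200, 209) [ -5.9 -94.8 108. ]
(430, 209) [ -6.2  95.1 108. ]
```

View pics/c13.png

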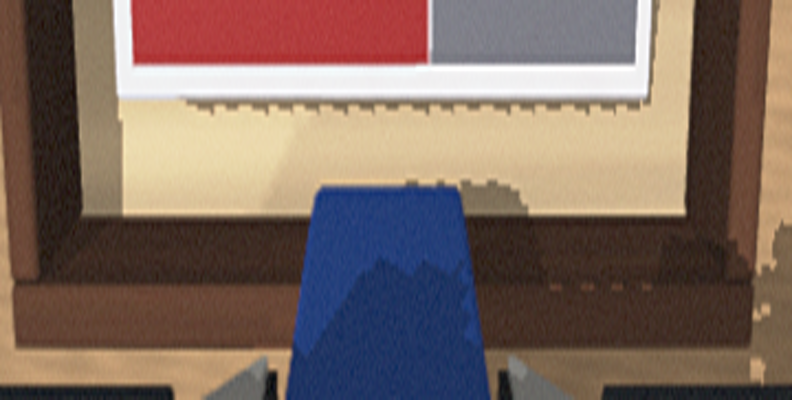

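```bash
python3 - <<'E'
from h import *
d=load("w13");p,r=d["pos"],d["rot"];T=Ro.from_rotvec(r).as_matrix()
for uv,z in(((200,221.5),.05),((430,221.5),.05),((200,208.3),.006),((430,208.3),.006)):
    print(uv,((plane(d,[uv],z,(p,r))[0]-p)@T*1000).round(1))
E
```

```text
(200, 221.5) [-16.7 -95.8 108. ]
(430, 221.5) [-17.  96. 108.]
(200, 208.3) [ -17.9 -110.5  152. ]
(430, 208.3) [-18.3 110.5 152. ]
```

Emit:
{"op": "jog_arm", "data": {"increments": [{"slide":[1,0,8],"roll":0,"gripper":0.4},{"slide":[2,0,18],"roll":0,"gripper":0.4},{"slide":[2,0,28],"roll":0,"gripper":0.4},{"slide":[2,0,38],"roll":0,"gripper":0.4},{"slide":[2,0,48],"roll":0,"gripper":0.4},{"slide":[2,0,56],"roll":0,"gripper":0.4},{"slide":[2,0,60],"roll":0,"gripper":0.4},{"slide":[2,0,63],"roll":0,"gripper":0.4},{"slide":[2,0,65],"roll":0,"gripper":0.4},{"slide":[2,0,65],"roll":0,"gripper":0.4}], "newtons": 8}}

```text
clock: 17.57
position: [0.518, -0.2232, 0.0929]
ee_rot: [-3.138, -0.146, 0.0]
force: [-0.0, 0.1, -0.1]
width: 0.545
```

```bash
python3 - <<'E'
from h import *
cmd(g2w(0.003,0,.088),0.093)
E
```

```text
pos [ 0.518  -0.2232  0.0929] yaw 0.0928 toolz [-0.  0. -1.] t 17.57 F [-0.   0.1 -0.1] w 0.545
slide [-1.5  0.1  4.9]
roll -0.0
```

Creep down to the floor.

Emit:
{"op": "jog_arm", "data": {"increments": [{"slide":[0,0,0.7],"roll":0,"gripper":0.4},{"slide":[0,0,1.4],"roll":0,"gripper":0.4},{"slide":[0,0,2.1],"roll":0,"gripper":0.4},{"slide":[0,0,2.8],"roll":0,"gripper":0.4},{"slide":[0,0,3.5],"roll":0,"gripper":0.4},{"slide":[0,0,4],"roll":0,"gripper":0.4},{"slide":[0,0,4],"roll":0,"gripper":0.4},{"slide":[0,0,4],"roll":0,"gripper":0.4},{"slide":[0,0,4],"roll":0,"gripper":0.4},{"slide":[0,0,4],"roll":0,"gripper":0.4}], "newtons": 8}}

```text
clock: 18.4
position: [0.5181, -0.2232, 0.0893]
ee_rot: [3.138, 0.146, 0.0]
force: [-0.4, 0.9, 2.2]
width: 0.541
```

```bash
python3 - <<'E'
from h import *
s,d=snap("wrist","w14")
cmd(g2w(0.003,0,.088),0.093)
E
python3 tilt.py w14 "[(315,228),(315,235),(315,240),(315,250)]"
```

```text
pos [ 0.5181 -0.2232  0.0893] yaw 0.0928 toolz [ 0. -0. -1.] t 18.45 F [-0.1 -0.5  2.7] w 0.544
slide [-1.6  0.1  1.3]
roll -0.0
[[ 6.9  0.4 24.7]
 [ 6.3  0.5 14.9]
 [ 6.   0.5  8.2]
 [ 6.2  0.5 -5.6]]
lean rad (x per z) 0.022262485454278735
```

View pics/w14.png

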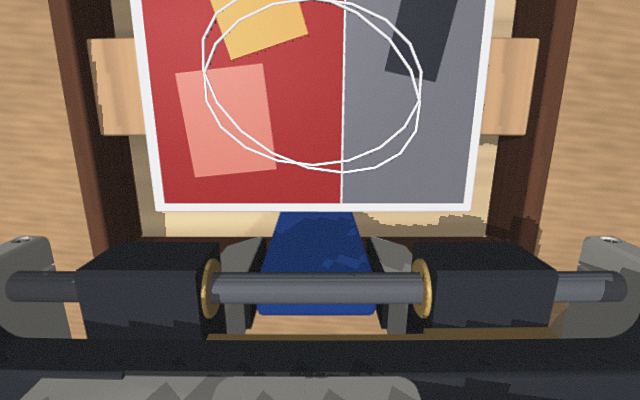

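Emit:
{"op": "jog_arm", "data": {"increments": [{"slide":[1,0,-0.3],"roll":0,"gripper":0.4},{"slide":[2,0,-0.3],"roll":0,"gripper":0.4},{"slide":[3,0,-0.3],"roll":0,"gripper":0.4},{"slide":[4,0,-0.3],"roll":0,"gripper":0.4},{"slide":[4.5,0,-0.3],"roll":0,"gripper":0.4},{"slide":[5,0,-0.3],"roll":0,"gripper":0.4},{"slide":[5,0,-0.3],"roll":0,"gripper":0.4},{"slide":[5,0,-0.3],"roll":0,"gripper":0.4},{"slide":[5,0,-0.3],"roll":0,"gripper":0.4},{"slide":[5,0,-0.3],"roll":0,"gripper":0.4}], "newtons": 5}}

```text
clock: 19.28
position: [0.5229, -0.2227, 0.0894]
ee_rot: [-3.138, -0.146, 0.0]
force: [-0.7, 0.1, -1.8]
width: 0.541
```

```bash
python3 - <<'E'
from h import *
s,d=snap("wrist","w15")
cmd(g2w(0.003,0,.088),0.093)
E
python3 tilt.py w15 "[(315,228),(315,235),(315,240),(315,250)]"
```

```text
pos [ 0.5229 -0.2227  0.0894] yaw 0.0927 toolz [-0.  0. -1.] t 19.33 F [-0.5  0.3 -1.7] w 0.545
slide [-6.4  0.1  1.4]
roll -0.0
[[ 5.8  0.4 27.6]
 [ 5.9  0.5 15.8]
 [ 5.9  0.5  8.5]
 [ 5.9  0.5 -4.9]]
lean rad (x per z) -0.002853739935074656
```

Emit:
{"op": "jog_arm", "data": {"increments": [{"slide":[0,0,0.4],"roll":0,"gripper":0.4},{"slide":[0,0,0.4],"roll":0,"gripper":0.6},{"slide":[0,0,0.4],"roll":0,"gripper":0.8},{"slide":[0,0,0.4],"roll":0,"gripper":1},{"slide":[0,0,0.4],"roll":0,"gripper":1},{"slide":[0,0,0.4],"roll":0,"gripper":1},{"slide":[0,0,0.4],"roll":0,"gripper":1},{"slide":[0,0,0.4],"roll":0,"gripper":1},{"slide":[0,0,0.4],"roll":0,"gripper":1},{"slide":[0,0,0.4],"roll":0,"gripper":1}]}}

```text
clock: 20.17
position: [0.523, -0.2227, 0.089]
ee_rot: [3.138, 0.146, 0.0]
force: [0.1, -0.3, -0.2]
width: 0.996
```

Emit:
{"op": "jog_arm", "data": {"increments": [{"slide":[0,0,-10],"roll":0,"gripper":1},{"slide":[0,0,-30],"roll":0,"gripper":1},{"slide":[0,0,-55],"roll":0,"gripper":1},{"slide":[0,0,-80],"roll":0,"gripper":1},{"slide":[0,0,-105],"roll":0,"gripper":1},{"slide":[0,0,-130],"roll":0,"gripper":1},{"slide":[0,0,-155],"roll":0,"gripper":1},{"slide":[0,0,-180],"roll":0,"gripper":1},{"slide":[0,0,-190],"roll":0,"gripper":1},{"slide":[0,0,-190],"roll":0,"gripper":1}]}}

```text
clock: 21.0
position: [0.5242, -0.2229, 0.2822]
ee_rot: [3.136, 0.146, 0.008]
force: [0.8, -0.3, -0.5]
width: 1.001
```

```bash
python3 - <<'E'
from h import *
s,d=snap("wrist","w16")
cmd([.5955,.2255,.28],0.195)
E
```

```text
pos [ 0.5234 -0.2228  0.28  ] yaw 0.0927 toolz [ 0.002 -0.001 -1.   ] t 21.05 F [-0.2 -0.1 -1.4] w 0.999
slide [ 1.133e+02 -4.397e+02 -2.000e-01]
roll -0.102
```

View pics/w16.png

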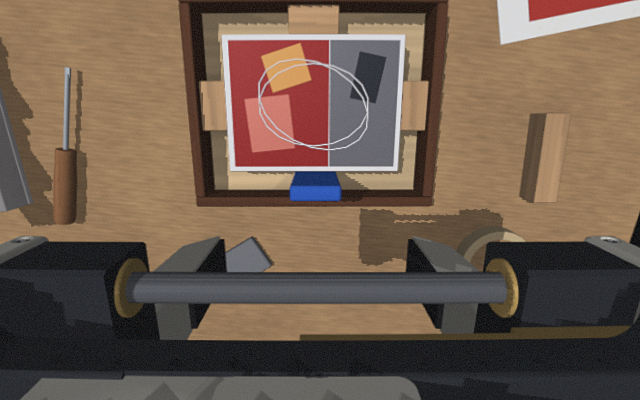

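```bash
python3 - <<'E'
from h import *
cmd([.5895,.2243,.19],0.195)
E
```

```text
pos [ 0.5234 -0.2228  0.28  ] yaw 0.0927 toolz [ 0.002 -0.001 -1.   ] t 21.05 F [-0.2 -0.1 -1.4] w 0.999
slide [ 107.1 -439.2   89.8]
roll -0.102
```

Emit:
{"op": "jog_arm", "data": {"increments": [{"slide":[10,-40,0],"roll":-0.01,"gripper":1},{"slide":[20,-80,0],"roll":-0.03,"gripper":1},{"slide":[30,-120,0],"roll":-0.05,"gripper":1},{"slide":[40,-160,0],"roll":-0.07,"gripper":1},{"slide":[50,-200,0],"roll":-0.09,"gripper":1},{"slide":[60,-240,0],"roll":-0.102,"gripper":1},{"slide":[70,-280,0],"roll":-0.102,"gripper":1},{"slide":[80,-320,0],"roll":-0.102,"gripper":1},{"slide":[90,-360,10],"roll":-0.102,"gripper":1},{"slide":[97,-395,20],"roll":-0.102,"gripper":1}]}}

```text
clock: 21.88
position: [0.5825, 0.1821, 0.2573]
ee_rot: [-3.126, -0.307, 0.002]
force: [0.2, 0.1, 0.2]
width: 1.0
```

Emit:
{"op": "jog_arm", "data": {"increments": [{"slide":[5,-25,10],"roll":0,"gripper":1},{"slide":[10,-43,30],"roll":0,"gripper":1},{"slide":[10,-43,50],"roll":0,"gripper":1},{"slide":[10,-43,65],"roll":0,"gripper":1},{"slide":[10,-43,70],"roll":0,"gripper":1},{"slide":[10,-43,70],"roll":0,"gripper":1},{"slide":[10,-43,70],"roll":0,"gripper":1},{"slide":[10,-43,70],"roll":0,"gripper":1},{"slide":[10,-43,70],"roll":0,"gripper":1},{"slide":[10,-43,70],"roll":0,"gripper":1}]}}

```text
clock: 22.72
position: [0.5849, 0.2237, 0.19]
ee_rot: [-3.126, -0.305, -0.002]
force: [1.0, 0.1, -0.9]
width: 0.998
```

```bash
python3 - <<'E'
from h import *
s,d=snap("wrist","w17")
cmd([.5895,.2243,.095],0.195)
E
```

```text
pos [0.5848 0.2237 0.1898] yaw 0.1944 toolz [ 0.001  0.    -1.   ] t 22.77 F [ 0.1 -0.2  0. ] w 1.001
slide [ 4.6  0.3 94.8]
roll -0.001
```

View pics/w17.png

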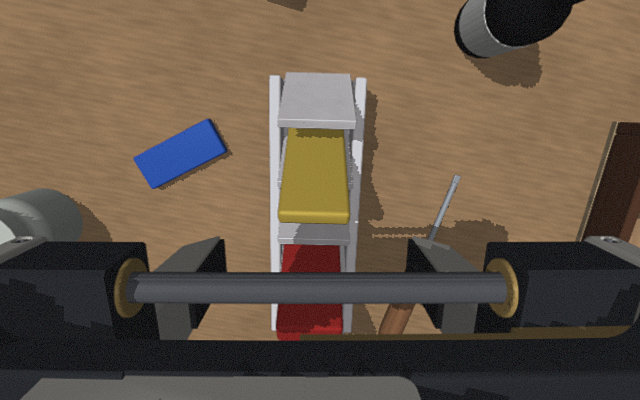

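```bash
python3 tilt.py w17 "[(315,216),(315,205),(315,195),(315,180),(315,165),(285,190),(342,190)]"
```

```text
[[  3.1   0.4  59.3]
 [  9.2   0.4  65.3]
 [ 14.3   0.4  73.4]
 [ 22.3   0.4  87.2]
 [ 31.1   0.3 102.9]
 [ 17.2 -21.1  76.6]
 [ 16.8  19.8  78.3]]
lean rad (x per z) 0.5558669726552418
```

Emit:
{"op": "jog_arm", "data": {"increments": [{"slide":[4,0,20],"roll":0,"gripper":1},{"slide":[4,0,40],"roll":0,"gripper":1},{"slide":[4,0,60],"roll":0,"gripper":1},{"slide":[4,0,80],"roll":0,"gripper":1},{"slide":[4,0,90],"roll":0,"gripper":1},{"slide":[4,0,95],"roll":0,"gripper":1},{"slide":[4,0,95],"roll":0,"gripper":0.75},{"slide":[4,0,95],"roll":0,"gripper":0.6},{"slide":[4,0,95],"roll":0,"gripper":0.4},{"slide":[4,0,95],"roll":0,"gripper":0.4}], "newtons": 20}}

```text
clock: 23.6
position: [0.589, 0.2249, 0.0952]
ee_rot: [-3.126, -0.305, -0.003]
force: [-0.7, -0.4, -0.3]
width: 0.76
```

Emit:
{"op": "jog_arm", "data": {"increments": [{"slide":[0,0,0],"roll":0,"gripper":0.4},{"slide":[0,0,0],"roll":0,"gripper":0.4},{"slide":[0,0,0],"roll":0,"gripper":0.4},{"slide":[0,0,0],"roll":0,"gripper":0.4},{"slide":[0,0,0],"roll":0,"gripper":0.4},{"slide":[0,0,0],"roll":0,"gripper":0.4},{"slide":[0,0,0],"roll":0,"gripper":0.4},{"slide":[0,0,0],"roll":0,"gripper":0.4},{"slide":[0,0,0],"roll":0,"gripper":0.4},{"slide":[0,0,0],"roll":0,"gripper":0.4}], "newtons": 20}}

```text
clock: 24.43
position: [0.5885, 0.2246, 0.0943]
ee_rot: [-3.127, -0.305, -0.001]
force: [0.1, -0.5, 5.3]
width: 0.542
```

Emit:
{"op": "jog_arm", "data": {"increments": [{"slide":[-2,0,-3.5],"roll":0,"gripper":0.4},{"slide":[-5,0,-8.7],"roll":0,"gripper":0.4},{"slide":[-10,0,-17.3],"roll":0,"gripper":0.4},{"slide":[-15,0,-26],"roll":0,"gripper":0.4},{"slide":[-20,0,-34.6],"roll":0,"gripper":0.4},{"slide":[-25,0,-43.3],"roll":0,"gripper":0.4},{"slide":[-30,0,-52],"roll":0,"gripper":0.4},{"slide":[-36,0,-62.4],"roll":0,"gripper":0.4},{"slide":[-43,0,-74.5],"roll":0,"gripper":0.4},{"slide":[-50,0,-86.6],"roll":0,"gripper":0.4}], "newtons": 20}}

```text
clock: 25.27
position: [0.5379, 0.2145, 0.1816]
ee_rot: [3.126, 0.306, -0.002]
force: [-0.3, 0.6, 0.2]
width: 0.543
```

Emit:
{"op": "jog_arm", "data": {"increments": [{"slide":[-7,0,-12],"roll":0,"gripper":0.4},{"slide":[-14,0,-24],"roll":0,"gripper":0.4},{"slide":[-21,0,-36],"roll":0,"gripper":0.4},{"slide":[-28,0,-48.5],"roll":0,"gripper":0.4},{"slide":[-35,0,-60.6],"roll":0,"gripper":0.4},{"slide":[-35,0,-60.6],"roll":0,"gripper":0.4},{"slide":[-35,0,-60.6],"roll":0,"gripper":0.4},{"slide":[-35,0,-60.6],"roll":0,"gripper":0.4},{"slide":[-35,0,-60.6],"roll":0,"gripper":0.4},{"slide":[-35,0,-60.6],"roll":0,"gripper":0.4}]}}

```text
clock: 26.1
position: [0.5049, 0.2078, 0.2404]
ee_rot: [3.126, 0.305, -0.002]
force: [-1.4, 0.9, -0.4]
width: 0.54
```

```bash
python3 - <<'E'
from h import *
s,d=snap("wrist","w18")
cmd(g2w(-.085,-.0,.24),0.093)
E
python3 tilt.py w18 "[(315,142),(315,150),(315,165),(315,180),(315,200)]"
```

```text
pos [0.5049 0.2079 0.2404] yaw 0.1946 toolz [-0.001 -0.    -1.   ] t 26.15 F [-0.3 -0.2 -1.4] w 0.545
slide [-159.6  416.5    0.7]
roll 0.102
[[53.3  0.5 51.5]
 [49.1  0.6 44.8]
 [42.1  0.6 32. ]
 [35.6  0.6 20.8]
 [27.9  0.6  7.4]]
lean rad (x per z) 0.5199608927814605
```

View pics/w18.png

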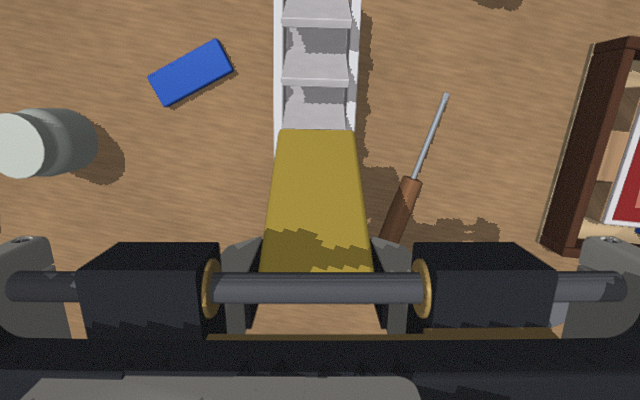

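Emit:
{"op": "jog_arm", "data": {"increments": [{"slide":[-16,40,0],"roll":0.01,"gripper":0.4},{"slide":[-32,78,0],"roll":0.03,"gripper":0.4},{"slide":[-48,116,0],"roll":0.05,"gripper":0.4},{"slide":[-64,154,0],"roll":0.07,"gripper":0.4},{"slide":[-80,192,0],"roll":0.09,"gripper":0.4},{"slide":[-96,230,0],"roll":0.102,"gripper":0.4},{"slide":[-112,268,0],"roll":0.102,"gripper":0.4},{"slide":[-128,306,0],"roll":0.102,"gripper":0.4},{"slide":[-144,344,0],"roll":0.102,"gripper":0.4},{"slide":[-156,380,0],"roll":0.102,"gripper":0.4}], "newtons": 15}}

```text
clock: 26.98
position: [0.4241, -0.1974, 0.2411]
ee_rot: [3.138, 0.144, -0.001]
force: [0.8, -0.2, -0.9]
width: 0.549
```

```bash
python3 - <<'E'
from h import *
cmd(g2w(-.09,-.0,.096),0.093)
E
```

```text
pos [ 0.4241 -0.1974  0.2411] yaw 0.0919 toolz [-0.001 -0.    -1.   ] t 26.98 F [ 0.8 -0.2 -0.9] w 0.549
slide [ -3.3  34.5 145.1]
roll -0.001
```

Emit:
{"op": "jog_arm", "data": {"increments": [{"slide":[-2,15,0],"roll":0,"gripper":0.4},{"slide":[-4,30,10],"roll":0,"gripper":0.4},{"slide":[-4,35,30],"roll":0,"gripper":0.4},{"slide":[-4,35,55],"roll":0,"gripper":0.4},{"slide":[-4,35,80],"roll":0,"gripper":0.4},{"slide":[-4,35,105],"roll":0,"gripper":0.4},{"slide":[-4,35,125],"roll":0,"gripper":0.4},{"slide":[-4,35,138],"roll":0,"gripper":0.4},{"slide":[-4,35,144],"roll":0,"gripper":0.4},{"slide":[-4,35,144],"roll":0,"gripper":0.4}]}}

```text
clock: 27.82
position: [0.4239, -0.2298, 0.0958]
ee_rot: [-3.137, -0.146, 0.004]
force: [0.2, 0.6, 0.4]
width: 0.542
```

```bash
python3 - <<'E'
from h import *
s,d=snap("wrist","w19")
cmd(g2w(-.038,-.0,.096),0.093)
E
python3 tilt.py w19 "[(315,142),(315,150),(315,165),(315,180),(315,200)]"
```

```text
pos [ 0.4246 -0.23    0.0969] yaw 0.0929 toolz [-0.001  0.001 -1.   ] t 27.87 F [-0.4 -1.  -1. ] w 0.547
slide [51.1  1.9  0.8]
roll -0.0
[[53.4  0.5 51.4]
 [49.3  0.5 44.5]
 [42.1  0.5 32.4]
 [35.7  0.5 20.9]
 [28.   0.5  7.5]]
lean rad (x per z) 0.5238156893239726
```

View pics/w19.png

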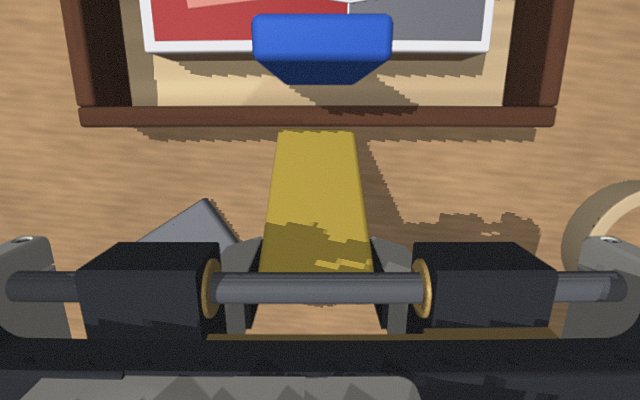

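Emit:
{"op": "jog_arm", "data": {"increments": [{"slide":[5,0,0],"roll":0,"gripper":0.4},{"slide":[9,1,0],"roll":0,"gripper":0.4},{"slide":[12,2,0],"roll":0,"gripper":0.4},{"slide":[15,2,0],"roll":0,"gripper":0.4},{"slide":[18,2,0],"roll":0,"gripper":0.4},{"slide":[21,2,0],"roll":0,"gripper":0.4},{"slide":[24,2,0],"roll":0,"gripper":0.4},{"slide":[27,2,0],"roll":0,"gripper":0.4},{"slide":[30,2,0],"roll":0,"gripper":0.4},{"slide":[33,2,0],"roll":0,"gripper":0.4}], "newtons": 4}}

```text
clock: 28.7
position: [0.458, -0.2291, 0.0972]
ee_rot: [-3.138, -0.146, 0.0]
force: [-0.3, 0.0, 0.2]
width: 0.546
```

Emit:
{"op": "jog_arm", "data": {"increments": [{"slide":[3,0,0],"roll":0,"gripper":0.4},{"slide":[6,0,0],"roll":0,"gripper":0.4},{"slide":[9,0,0],"roll":0,"gripper":0.4},{"slide":[12,0,0],"roll":0,"gripper":0.4},{"slide":[14,0,0],"roll":0,"gripper":0.4},{"slide":[16,0,0],"roll":0,"gripper":0.4},{"slide":[17,0,0],"roll":0,"gripper":0.4},{"slide":[17,0,0],"roll":0,"gripper":0.4},{"slide":[17,0,0],"roll":0,"gripper":0.4},{"slide":[17,0,0],"roll":0,"gripper":0.4}]}}

```text
clock: 29.53
position: [0.4747, -0.2276, 0.0973]
ee_rot: [3.138, 0.145, 0.0]
force: [0.1, -0.3, -0.9]
width: 0.542
```

```bash
python3 - <<'E'
from h import *
s,d=snap("wrist","w20")
cmd(g2w(-.038,-.0,.096),0.093)
E
python3 tilt.py w20 "[(315,205),(315,210),(315,215),(315,220),(315,230),(315,240)]"
```

```text
pos [ 0.4746 -0.2276  0.0972] yaw 0.0926 toolz [ 0. -0. -1.] t 29.58 F [ 0.5  0.6 -0.8] w 0.549
slide [ 1.  -0.3  1.2]
roll -0.0
[[14.5  0.4 46.6]
 [11.1  0.4 47. ]
 [10.9  0.4 36.8]
 [10.7  0.4 27.9]
 [10.3  0.5 11.7]
 [10.   0.5 -2.1]]
lean rad (x per z) 0.05499512126115268
```

View pics/w20.png

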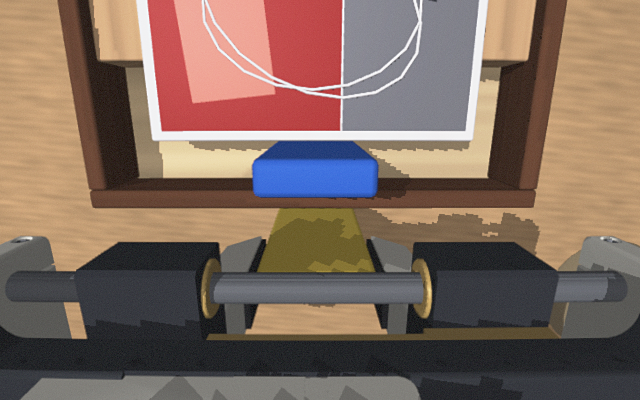

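Emit:
{"op": "jog_arm", "data": {"increments": [{"slide":[0.8,0,0],"roll":0,"gripper":0.4},{"slide":[1.5,0,0],"roll":0,"gripper":0.4},{"slide":[1.5,0,0],"roll":0,"gripper":0.4},{"slide":[-2,0,0],"roll":0,"gripper":0.4},{"slide":[-8,0,-5],"roll":0,"gripper":0.4},{"slide":[-8,0,-25],"roll":0,"gripper":0.4},{"slide":[-8,0,-50],"roll":0,"gripper":0.4},{"slide":[-8,0,-75],"roll":0,"gripper":0.4},{"slide":[-8,0,-100],"roll":0,"gripper":0.4},{"slide":[-8,0,-120],"roll":0,"gripper":0.4}], "newtons": 5}}

```text
clock: 30.42
position: [0.4665, -0.2284, 0.2195]
ee_rot: [3.138, 0.145, 0.002]
force: [-0.1, -0.1, -0.3]
width: 0.544
```

Emit:
{"op": "jog_arm", "data": {"increments": [{"slide":[0,0,0],"roll":0,"gripper":0.4},{"slide":[0,0,0],"roll":0,"gripper":0.4},{"slide":[0,0,0],"roll":0,"gripper":0.4},{"slide":[0,0,0],"roll":0,"gripper":0.4},{"slide":[0,0,0],"roll":0,"gripper":0.4},{"slide":[0,0,0],"roll":0,"gripper":0.4},{"slide":[0,0,0],"roll":0,"gripper":0.4},{"slide":[0,0,0],"roll":0,"gripper":0.4},{"slide":[0,0,0],"roll":0,"gripper":0.4},{"slide":[0,0,0],"roll":0,"gripper":0.4}], "newtons": 10}}

```text
clock: 31.25
position: [0.4667, -0.2283, 0.2171]
ee_rot: [-3.138, -0.146, 0.0]
force: [0.2, -0.8, -0.6]
width: 0.544
```

```bash
python3 - <<'E'
from h import *
s,d=snap("wrist","w21")
cmd(g2w(-.018,-.0,.2),0.093)
f=d["frame"];cv2.imwrite("pics/c21.png",cv2.resize(f[100:260,180:460],None,fx=2.8,fy=3.6,interpolation=2))
E
python3 tilt.py w21 "[(315,210),(315,215),(315,220),(315,230),(315,240)]"
```

```text
pos [ 0.4667 -0.2283  0.2172] yaw 0.0928 toolz [-0. -0. -1.] t 31.3 F [-0.2 -0.  -0.4] w 0.541
slide [29.  -0.2 17.2]
roll -0.0
[[10.5  0.4 49.1]
 [10.3  0.4 38.9]
 [10.2  0.4 29.2]
 [10.4  0.5 11.4]
 [ 9.9  0.5 -1.8]]
lean rad (x per z) 0.00816408612799695
```

View pics/c21.png

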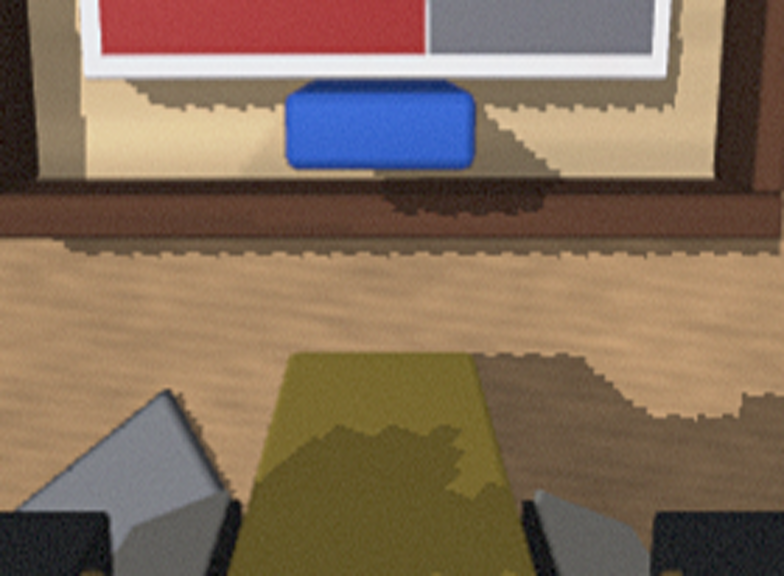

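```bash
python3 - <<'E'
from h import *
d=load("w21");p,r=d["pos"],d["rot"];T=Ro.from_rotvec(r).as_matrix()
c,s=np.cos(GY),np.sin(GY)
def g(X): q=X[:,:2]-GAP; return np.c_[q@[c,s],q@[-s,c]]*1000
full=lambda P:[(180+a/2.8,100+b/3.6) for a,b in P]
print("blue top",g(plane(d,full([(290,92),(471,92),(289,166),(471,166)]),.1245,(p,r))).round(1).tolist())
print("blue lr",g(plane(d,full([(286,130),(475,130)]),.1245,(p,r))).round(1).tolist())
print("paint",g(plane(d,full([(90,76),(660,76)]),.044,(p,r))).round(1).tolist())
print("wall",g(plane(d,full([(50,193),(700,193)]),.05,(p,r))).round(1).tolist())
print("wall out",g(plane(d,full([(50,237),(700,237)]),.05,(p,r))).round(1).tolist())
print("dep",np.c_[g(dep(d,full([(380,115),(380,130),(380,150),(300,130),(460,130)]),(p,r))),dep(d,full([(380,115),(380,130),(380,150),(300,130),(460,130)]),(p,r))[:,2]*1000].round(1).tolist())
E
```

```text
blue top [[14.7, 22.3], [14.6, -24.8], [-0.1, 22.9], [-0.2, -25.1]]
blue lr [[7.2, 23.5], [7.1, -26.0]]
paint [[16.0, 98.3], [15.6, -96.9]]
wall [[-14.3, 112.8], [-14.7, -111.3]]
wall out [[-26.2, 113.9], [-26.6, -112.3]]
dep [[10.3, -1.1, 127.3], [7.3, -1.1, 127.3], [3.3, -1.1, 126.9], [7.3, 19.6, 126.9], [7.2, -21.9, 126.9]]
```

Emit:
{"op": "jog_arm", "data": {"increments": [{"slide":[8,0,0],"roll":0,"gripper":0.4},{"slide":[16,0,0],"roll":0,"gripper":0.4},{"slide":[24,0,0],"roll":0,"gripper":0.4},{"slide":[31,0,0],"roll":0,"gripper":0.4},{"slide":[34,0,0],"roll":0,"gripper":0.4},{"slide":[35,0,0],"roll":0,"gripper":0.4},{"slide":[35,0,0],"roll":0,"gripper":0.4},{"slide":[35,0,0],"roll":0,"gripper":0.4},{"slide":[35,0,0],"roll":0,"gripper":0.4},{"slide":[35,0,0],"roll":0,"gripper":0.4}], "newtons": 10}}

```text
clock: 32.13
position: [0.5012, -0.2252, 0.2173]
ee_rot: [3.138, 0.145, -0.0]
force: [-0.5, 0.3, -0.9]
width: 0.543
```

```bash
python3 - <<'E'
from h import *
s,d=snap("wrist","w22")
cmd(g2w(-.012,-.0,.2),0.093)
f=d["frame"];cv2.imwrite("pics/c22.png",cv2.resize(f[120:280,180:460],None,fx=2.8,fy=3.6,interpolation=2))
E
python3 tilt.py w22 "[(315,215),(315,220),(315,230),(315,240)]"
```

```text
pos [ 0.5013 -0.2252  0.2173] yaw 0.0924 toolz [ 0. -0. -1.] t 32.18 F [ 0.3  0.5 -0.7] w 0.549
slide [ 0.3 -0.4 17.3]
roll -0.001
[[10.5  0.4 38.3]
 [10.3  0.4 29.1]
 [10.2  0.5 12. ]
 [ 9.9  0.5 -1.7]]
lean rad (x per z) 0.01363096800356991
```

View pics/c22.png

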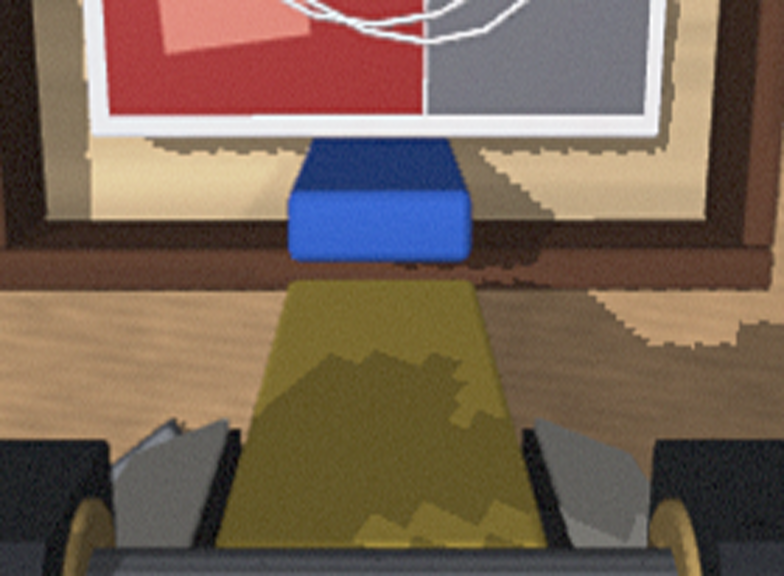

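```bash
python3 - <<'E'
from h import *
d=load("w22");p,r=d["pos"],d["rot"]
c,s=np.cos(GY),np.sin(GY)
def g(X): q=X[:,:2]-GAP; return np.c_[q@[c,s],q@[-s,c]]*1000
full=lambda P:[(180+a/2.8,120+b/3.6) for a,b in P]
print("blue near",g(plane(d,full([(295,262),(465,262)]),.1245,(p,r))).round(1).tolist())
for z in(.136,.14,.144):print("yel",z,g(plane(d,full([(290,281),(473,281)]),z,(p,r))).round(1).tolist())
print("paint",g(plane(d,full([(100,136),(650,136)]),.044,(p,r))).round(1).tolist())
print("wall in",g(plane(d,full([(50,248),(700,248)]),.05,(p,r))).round(1).tolist())
P=full([(380,290),(380,300),(380,330)]);X=dep(d,P,(p,r));print(np.c_[g(X),X[:,2]*1000].round(1))
E
```

```text
blue near [[-0.9, 22.1], [-1.0, -24.4]]
yel 0.136 [[-2.1, 22.4], [-2.3, -25.6]]
yel 0.14 [[-1.1, 22.0], [-1.2, -25.2]]
yel 0.144 [[-0.1, 21.6], [-0.2, -24.8]]
paint [[15.4, 97.4], [15.0, -96.2]]
wall in [[-14.6, 115.9], [-15.1, -114.5]]
[[ -1.9  -1.2 144.4]
 [ -1.7  -1.2 152.5]
 [ -2.3  -1.2 170.5]]
```

Emit:
{"op": "jog_arm", "data": {"increments": [{"slide":[0,0,8],"roll":0,"gripper":0.4},{"slide":[0,0,16],"roll":0,"gripper":0.4},{"slide":[0,0,24],"roll":0,"gripper":0.4},{"slide":[0,0,32],"roll":0,"gripper":0.4},{"slide":[0,0,40],"roll":0,"gripper":0.4},{"slide":[0,0,48],"roll":0,"gripper":0.4},{"slide":[0,0,56],"roll":0,"gripper":0.4},{"slide":[0,0,64],"roll":0,"gripper":0.4},{"slide":[0,0,72],"roll":0,"gripper":0.4},{"slide":[0,0,80],"roll":0,"gripper":0.4}], "newtons": 8}}

```text
clock: 33.02
position: [0.5016, -0.2251, 0.1364]
ee_rot: [3.138, 0.146, -0.0]
force: [-0.3, 0.3, -0.8]
width: 0.546
```

```bash
python3 - <<'E'
from h import *
s,d=snap("wrist","w23")
cmd(g2w(-.012,-.0,.082),0.093)
f=d["frame"];cv2.imwrite("pics/c23.png",cv2.resize(f[140:300,180:460],None,fx=2.8,fy=3.6,interpolation=2))
E
```

```text
pos [ 0.5007 -0.2248  0.1349] yaw 0.0927 toolz [-0.002  0.001 -1.   ] t 33.07 F [-1.3  0.5 -2. ] w 0.542
slide [ 0.9  0.1 52.9]
roll -0.0
```

View pics/c23.png

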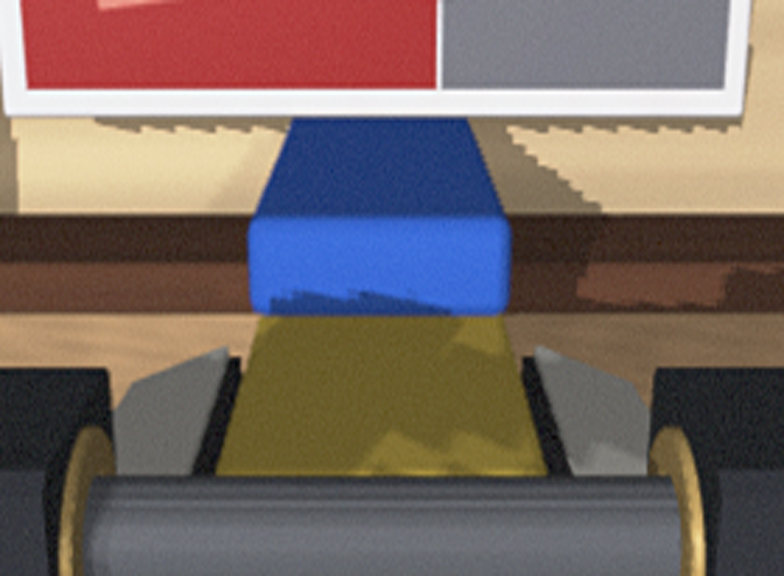

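Emit:
{"op": "jog_arm", "data": {"increments": [{"slide":[0,0,3],"roll":0,"gripper":0.4},{"slide":[0,0,6],"roll":0,"gripper":0.4},{"slide":[0,0,9],"roll":0,"gripper":0.4},{"slide":[0,0,12],"roll":0,"gripper":0.4},{"slide":[0,0,15],"roll":0,"gripper":0.4},{"slide":[0,0,18],"roll":0,"gripper":0.4},{"slide":[0,0,21],"roll":0,"gripper":0.4},{"slide":[0,0,23],"roll":0,"gripper":0.4},{"slide":[0,0,23],"roll":0,"gripper":0.4},{"slide":[0,0,23],"roll":0,"gripper":0.4}], "newtons": 8}}

```text
clock: 33.9
position: [0.5015, -0.2251, 0.1141]
ee_rot: [-3.138, -0.145, 0.0]
force: [-0.8, 0.6, 0.2]
width: 0.541
```

```bash
python3 - <<'E'
from h import *
cmd(g2w(-.012,-.0,.082),0.093)
E
```

```text
pos [ 0.5015 -0.2251  0.1141] yaw 0.0926 toolz [-0.  0. -1.] t 33.9 F [-0.8  0.6  0.2] w 0.541
slide [ 0.1 -0.3 32.1]
roll -0.0
```

Entered past the rim without force. Continue down.

Emit:
{"op": "jog_arm", "data": {"increments": [{"slide":[0,0,3],"roll":0,"gripper":0.4},{"slide":[0,0,6],"roll":0,"gripper":0.4},{"slide":[0,0,9],"roll":0,"gripper":0.4},{"slide":[0,0,12],"roll":0,"gripper":0.4},{"slide":[0,0,15],"roll":0,"gripper":0.4},{"slide":[0,0,18],"roll":0,"gripper":0.4},{"slide":[0,0,21],"roll":0,"gripper":0.4},{"slide":[0,0,24],"roll":0,"gripper":0.4},{"slide":[0,0,25],"roll":0,"gripper":0.4},{"slide":[0,0,25],"roll":0,"gripper":0.4}], "newtons": 8}}

```text
clock: 34.73
position: [0.5022, -0.225, 0.0895]
ee_rot: [3.138, 0.146, 0.002]
force: [1.1, 0.2, 2.7]
width: 0.543
```

```bash
python3 - <<'E'
from h import *
s,d=snap("wrist","w24")
cmd(g2w(-.012,-.0,.082),0.093)
E
```

```text
pos [ 0.5022 -0.225   0.0895] yaw 0.0928 toolz [ 0.001 -0.    -1.   ] t 34.78 F [ 0.6 -0.   2.3] w 0.541
slide [-0.6 -0.3  7.5]
roll -0.0
```

View pics/w24.png

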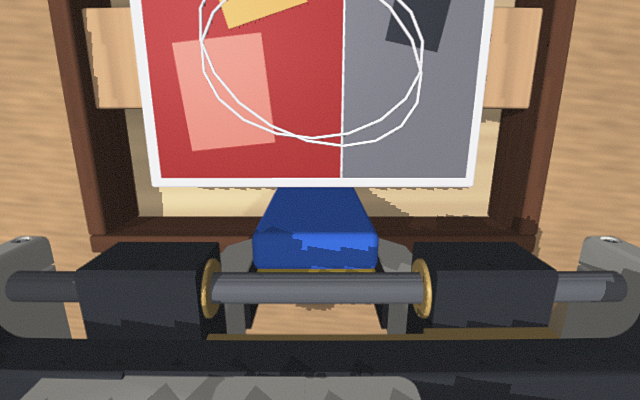

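```bash
python3 - <<'E'
from h import *
d=load("w24");p,r=d["pos"],d["rot"]
f=d["frame"];cv2.imwrite("pics/c24.png",cv2.resize(f[220:320,240:390],None,fx=5,fy=5,interpolation=2))
for v in range(236,286,3):
  X=dep(d,[(312,v)],(p,r))[0];print(v,X.round(4),f[v,312])
E
```

```text
236 [ 0.5272 -0.2222  0.126 ] [213 106  58]
239 [ 0.5262 -0.2223  0.1267] [216 104  53]
242 [ 0.5253 -0.2224  0.1276] [220 110  63]
245 [ 0.5239 -0.2225  0.1271] [225 114  65]
248 [ 0.5228 -0.2226  0.1274] [136  68  41]
251 [ 0.5213 -0.2227  0.1268] [139  70  43]
254 [ 0.52   -0.2228  0.1266] [139  70  39]
257 [ 0.5188 -0.2229  0.1268] [141  75  45]
260 [ 0.5177 -0.223   0.1271] [139  71  39]
263 [ 0.5163 -0.2232  0.1268] [138  70  43]
266 [ 0.5149 -0.2233  0.1267] [203  99  54]
269 [ 0.5122 -0.2235  0.1239] [ 69 118 140]
272 [ 0.5333 -0.2221  0.1685] [52 76 84]
275 [ 0.5335 -0.2221  0.1706] [88 84 81]
278 [ 0.5331 -0.2222  0.1713] [83 80 78]
281 [ 0.5325 -0.2222  0.1719] [91 84 82]
284 [ 0.5322 -0.2223  0.1728] [107 101  99]
```

View pics/c24.png

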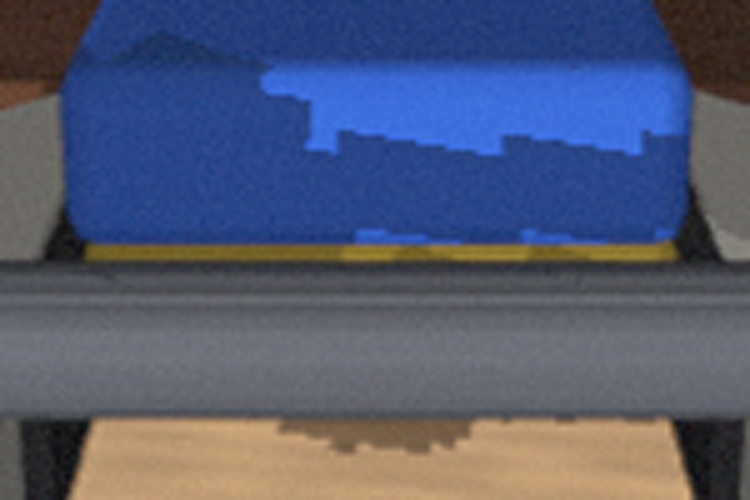

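Emit:
{"op": "jog_arm", "data": {"increments": [{"slide":[0,0,0.3],"roll":0,"gripper":0.4},{"slide":[0,0,0.6],"roll":0,"gripper":0.4},{"slide":[0,0,0.9],"roll":0,"gripper":0.4},{"slide":[0,0,1.2],"roll":0,"gripper":0.4},{"slide":[0,0,1.2],"roll":0,"gripper":0.4},{"slide":[0,0,1.2],"roll":0,"gripper":0.4},{"slide":[0,0,1.2],"roll":0,"gripper":0.4},{"slide":[0,0,1.2],"roll":0,"gripper":0.4},{"slide":[0,0,1.2],"roll":0,"gripper":0.4},{"slide":[0,0,1.2],"roll":0,"gripper":0.4}], "newtons": 8}}

```text
clock: 35.62
position: [0.5028, -0.225, 0.0891]
ee_rot: [3.138, 0.146, 0.004]
force: [-0.8, 2.3, 9.4]
width: 0.547
```

Emit:
{"op": "jog_arm", "data": {"increments": [{"slide":[0,0,-0.8],"roll":0,"gripper":0.4},{"slide":[0,0,-1],"roll":0,"gripper":0.4},{"slide":[0,0,-1],"roll":0,"gripper":0.6},{"slide":[0,0,-1],"roll":0,"gripper":0.8},{"slide":[0,0,-1],"roll":0,"gripper":1},{"slide":[0,0,-1],"roll":0,"gripper":1},{"slide":[0,0,-1],"roll":0,"gripper":1},{"slide":[0,0,-1],"roll":0,"gripper":1},{"slide":[0,0,-1],"roll":0,"gripper":1},{"slide":[0,0,-1],"roll":0,"gripper":1}]}}

```text
clock: 36.45
position: [0.5015, -0.2251, 0.089]
ee_rot: [3.138, 0.146, -0.0]
force: [0.8, 0.5, -0.0]
width: 0.996
```

Emit:
{"op": "jog_arm", "data": {"increments": [{"slide":[0,0,-10],"roll":0,"gripper":1},{"slide":[0,0,-25],"roll":0,"gripper":1},{"slide":[0,0,-45],"roll":0,"gripper":1},{"slide":[0,0,-70],"roll":0,"gripper":1},{"slide":[0,0,-95],"roll":0,"gripper":1},{"slide":[-10,0,-120],"roll":0,"gripper":1},{"slide":[-20,0,-145],"roll":0,"gripper":1},{"slide":[-30,0,-165],"roll":0,"gripper":1},{"slide":[-35,0,-175],"roll":0,"gripper":1},{"slide":[-35,0,-175],"roll":0,"gripper":1}]}}

```text
clock: 37.28
position: [0.467, -0.229, 0.2668]
ee_rot: [3.136, 0.144, 0.006]
force: [1.4, 0.4, -0.3]
width: 0.998
```

Emit:
{"op": "jog_arm", "data": {"increments": [{"slide":[0,0,0],"roll":0,"gripper":1},{"slide":[0,0,0],"roll":0,"gripper":1},{"slide":[0,0,0],"roll":0,"gripper":1},{"slide":[0,0,0],"roll":0,"gripper":1},{"slide":[0,0,0],"roll":0,"gripper":1},{"slide":[0,0,0],"roll":0,"gripper":1},{"slide":[0,0,0],"roll":0,"gripper":1},{"slide":[0,0,0],"roll":0,"gripper":1},{"slide":[0,0,0],"roll":0,"gripper":1},{"slide":[0,0,0],"roll":0,"gripper":1}]}}

```text
clock: 38.12
position: [0.4667, -0.2283, 0.264]
ee_rot: [3.138, 0.146, 0.0]
force: [-1.1, 0.3, -0.2]
width: 1.003
```

```bash
python3 - <<'E'
from h import *
s,d=snap("wrist","w25");p,r=d.get("pos",s["position"]),s["ee_rot"]
f=d["frame"];cv2.imwrite("pics/c25.png",cv2.resize(f[60:240,180:460],None,fx=2.8,fy=3.3,interpolation=2))
s,d=snap("scene","s25");f=d["frame"];cv2.imwrite("pics/c25s.png",cv2.resize(f[80:290,140:440],None,fx=2.6,fy=2.6,interpolation=2))
snap("top","t25");cmd(None)
E
```

```text
pos [ 0.4667 -0.2283  0.2641] yaw 0.0927 toolz [ 0. -0. -1.] t 38.27 F [-0.5 -0.3 -0.1] w 0.998
```

View pics/c25.png

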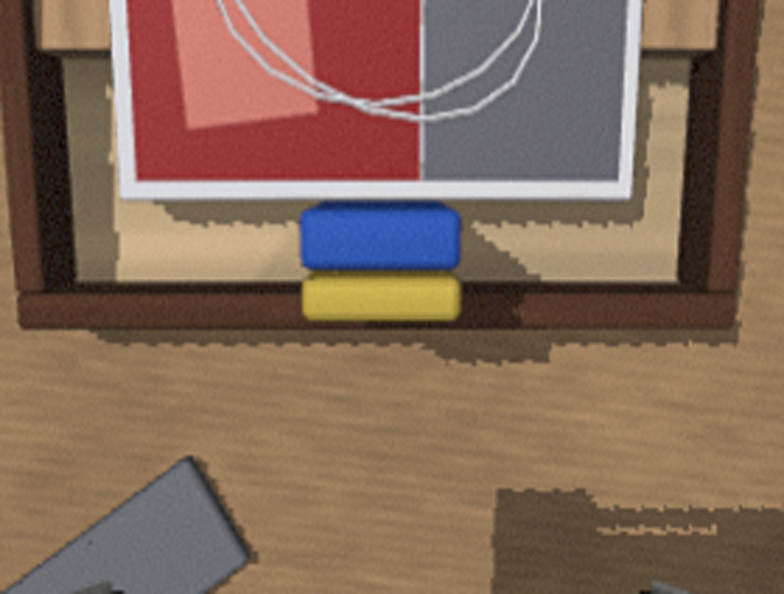

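View pics/c25s.png

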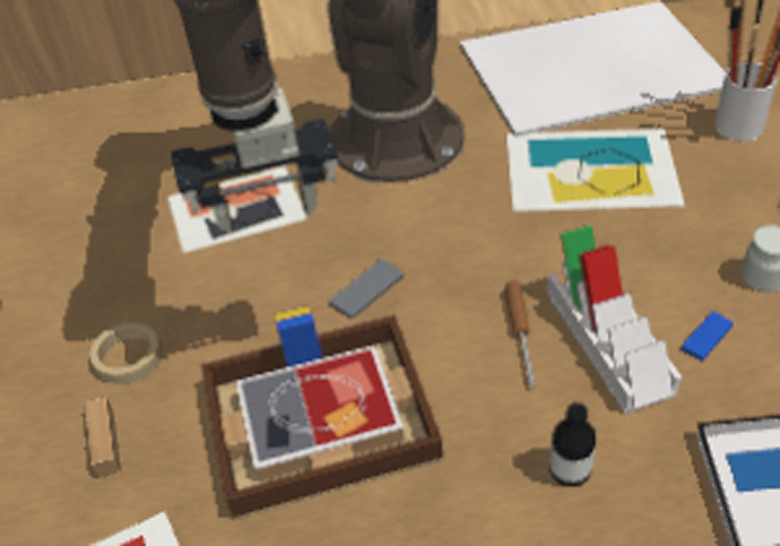

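View pics/t25.png

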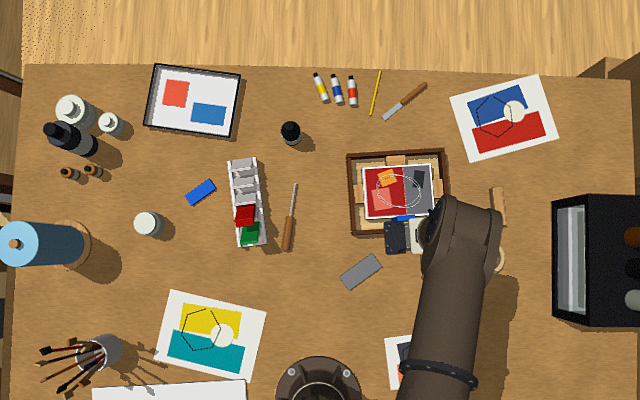

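```bash
python3 - <<'E'
from h import *
d=load("w25");p,r=d["pos"],d["rot"]
c,s=np.cos(GY),np.sin(GY)
def g(X): q=X[:,:2]-GAP; return np.c_[q@[c,s],q@[-s,c],X[:,2]]*1000
full=lambda P:[(180+a/2.8,60+b/3.3) for a,b in P]
for n,P in dict(blue=[(320,238),(380,225),(380,238),(380,255),(440,238)],yel=[(320,298),(380,288),(380,298),(380,308),(440,298)]).items(): print(n,g(dep(d,full(P),(p,r))).round(1).tolist())
print("edges yel",g(plane(d,full([(303,298),(460,298),(380,276),(380,321)]),.125,(p,r))).round(1).tolist())
print("edges blue",g(plane(d,full([(301,240),(460,240),(380,206),(380,270)]),.125,(p,r))).round(1).tolist())
E
```

```text
blue [[7.5, 17.3, 127.3], [10.7, -1.1, 127.4], [7.4, -1.1, 126.7], [3.0, -1.1, 127.3], [7.4, -19.5, 127.3]]
yel [[-8.1, 17.6, 126.9], [-5.6, -1.1, 126.7], [-8.2, -1.1, 127.1], [-10.8, -1.1, 127.0], [-8.2, -19.8, 126.6]]
edges yel [[-8.3, 23.1, 125.0], [-8.4, -26.1, 125.0], [-2.6, -1.1, 125.0], [-14.5, -1.1, 125.0]]
edges blue [[6.8, 23.3, 125.0], [6.7, -25.8, 125.0], [15.5, -1.1, 125.0], [-1.0, -1.1, 125.0]]
```

```bash
python3 -c "
from cell import arm
print(arm.sign_off())"
```

```text
the job is handed in; nothing more can be done
None
```

The yellow (12 mm) and blue (16 mm) packers stand upright in the gap on the robot's side, and I handed the job in at about 38 s of the 69 s. The sign-off reports no verdict, so the results below are my own checks.

**What I did:** I pulled each packer out of the rack along its length, holding it by its edges. Each one was turned upright by pushing it lightly against the outside of the tray's near wall. Blue was lowered first, against the painting, and yellow next to it on the wall side. The highest force I read while a packer was in contact with the tray was about 9 N, when I pressed yellow down to confirm it was on the floor.

**Last checks (wrist camera):**

| Packer | x in the gap | y in the gap | Height of top (expected 126 mm) |
|---|---|---|---|
| Blue | about +7 mm | about −1 mm | 127 mm |
| Yellow | about −8 mm | about −1 mm | 127 mm |

- **Fit:** the packers' centres are about 15.5 mm apart. Both tops are level and square with the gap.
- **Rest of the scene:** by eye in the final pictures, green and red are still in the rack and the bystanders look unmoved. I did not measure those. The gripper is clear of everything.

**What did not work:** my first way of standing blue up failed. Pivoting it on the table only made it slide, and loosening the grip to 3 N did not let it swing down. Depth readings also put both tops about 1 mm high, which is within the 2 mm calibration.

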